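# Load a vial carrier through the sprung flap of a bench reader

### The job

Load the vial carrier into the bench reader: set it upright in the open mouth of the feed lane, then push it along the lane floor through the sprung swing flap and on until you feel the sprung stop under the hood give a few millimetres. Hold it pressed there for a moment, gently and without driving the stop to its end, then let go and come away so that the carrier stays in the lane with the flap closed behind it. Leave the beaker, jar and mortar where they are.

Things in the scene. Friction and masses are not known exactly. Their poses are not given: they have to be found in the camera images.
- carrier_mid (a point): Centre of the loose vial carrier: grey plastic block 100 mm long (x), 40 wide (y), 36 high (z), half-round ends (radius 20), both alike, about 0.35 kg, upright on the bench. The point is 18 mm above its underside; x along its length, z up. Two capped vials (17 mm across) stand out of the top 30 mm either side of the centre, up to 50 mm above the underside.
- carrier_tab (a point): Middle of the carrier's grip tab, 54 mm above the underside, over the carrier's centre: 24 mm along the carrier's length (x), 10 mm thick across it (y), from 36 to 72 mm above the underside; gripped across its thickness. Axes as the carrier's.
- lane: Fixed feed lane of the reader. Origin on the bench under the flap, on the centre line; x = push direction, z up. Aluminium floor, top at z = 4 mm, from x = -120 mm: open mouth 74 mm wide, no walls to x = -65; cheeks to x = -15 narrow the way from about 72 to 48 mm; then parallel walls 48 mm apart, 30 mm above the bench. The carrier lies along x; before the flap its centre is at x below -52 mm.
- hood_edge (a point): Middle of the front edge of the low beige hood over the lane, at lane x = 160 mm on its underside, 62 mm above the bench; its top is 68 mm above the bench. At lane x = 215 mm the beige reader body begins: 130 mm wide, 115 mm high, to x = 380 mm. The carrier's nose and front vial go under the hood; its tab stays outside. Axes as the lane's.
- flap (a joint): Swing flap: steel plate 48 mm wide, 40 high, 3 thick, across the lane at x = 0, upright hinge in a recess of the +y wall. Rad: 0 closed, 1.57 folded in the recess; opens only to lane +x, sprung shut. Passing it takes about 2 to 6 N; it rubs on the carrier's side and presses it towards the -y wall, so keep 0 to 3 mm to the -y side. Snaps shut once the carrier's centre passes about lane x = 100 mm.
- stop (a joint): Travel (m) of the sprung stop plate across the lane under the hood: 0 at rest, grows when pressed to lane +x, hard end 0.015. Yields from about 5 N, 0.8 N more per mm, besides 1 to 4 N of sliding friction. Right press: 3 to 10 mm. Its resting depth is not measured and differs every time (face anywhere from lane x = 158 to 186 mm): find it by feel.
- beaker: Bystander: glass beaker, 68 mm across, 85 mm high; origin at the centre of its underside.
- jar: Bystander: amber lidded jar, 54 mm across, 80 mm high; origin at the centre of its underside.
- mortar: Bystander: white porcelain mortar bowl, 84 mm across, 50 mm high; origin at the centre of its underside.
Not all that is in view belongs to the job. Leave any black or blue look-alike of the part that bears carrier_mid alone.

How it is judged:
By the outcome, as a careful person would: the job done as asked, in the order asked, and still so for the second after the job is handed in, with the robot touching nothing.
It also fails if it takes over 72 s, if anything falls off the work surface, if the arm or the gripper's body presses on something with over 40 N, if the wrist force passes 120 N, or if a joint passes its speed limit or range.

### The arm

A 7-joint arm with a two-finger parallel gripper is mounted at the origin on the work surface. World frame = base frame: x ahead of the robot, y to its left, z up, the work surface at z = 0. Lengths are in m, angles in rad, forces in N, time in s.
With the tool pointing down it reaches from about 0.425 to 1.025 m from the base axis. Payload 3.6 kg.
Tool frame: the origin (TCP) lies between the finger pads; the fingertips stand 17 mm ahead of it and the grasp point (between the pads) lies 2 mm behind it (robot.tcp_to_tips is the distance from the TCP to the fingertips, in m); y points along the fingers, z is the direction in which the jaws open and shut, and the axes are right-handed (so a half turn about y gives the same grasp; the last joint's range is limited). The gripper opens to 85 mm and grips with 20 to 120 N. Pads are 22 mm wide; open, the fingers measure 114 mm over their backs; the gripper's body (76 mm by 85 mm) begins 54 mm behind the grasp point. The pads swing forward as they close: fully open they stand 13 mm farther back than shut.
Start: joints at [-1.276, 0.591, 0.048, 1.609, -0.033, 0.943, -0.034], TCP at [0.275, 0.671, 0.248] pointing down, gripper open.
Joint ranges: [-2.69, 2.69], [-0.47, 2.24], [-1.27, 1.36], [0.19, 2.51], [-1.53, 4.68], [0.08, 2.07], [-3.09, 3.09]. Speed limits (rad/s): [2.57, 2.57, 3.14, 3.14, 3.14, 3.14, 3.14].

### API

Orientations are given as a unit quaternion [x, y, z, w].
In Python, from cell import robot, eyes, sign_off gives the robot as it stands.
- The arm moves only by the tool send_rows, never from a script. Its argument "plan" is a list of rows, each an object of numbers: "wx", "wy", "wz": the turn, a rotation vector about the tool's x, y, z in degrees; "dx", "dy", "dz": the shift along the tool's x, y, z in cm; "hand": the closure, from -1 (fully open) to 1 (shut). A call has 1 to 8 rows; each row shifts and turns the commanded pose from where the row before left it, along the tool's axes as they then stand; what a row does not reach is not made up. A row lasts 1/8 s, in which the tool goes at most 62.5 mm and 10.7 degrees, less where a joint would pass 70% of its speed; a pose out of reach is approached as far as the arm can. A call is refused whole if a number of a shift passes 6.25 or a number of a turn 10.7, either way. A call with a gripper value outside its range is refused whole. The fingers move at their own pace and stop on an object; the grip force is fixed at half the most. Time passes only in rows, so rows that do not move let the fingers close. It gives the time, the measured TCP pose, the force and the opening at its end, in the units of the state.
- robot.get_obs(): the state, without advancing time (a new reading comes with each control period).
- eyes.snapshot(name): name is "scene" or "top"; returns a dict with "color" (420x560x3 uint8, red, green, blue), "fx", "fy", "cx", "cy" (pixels), "k1" (the pictures are not rectified: a ray, as slopes to the right and down, at radius r is drawn at 1 + k1 r^2 times it, then the intrinsics apply), "T" (4x4, takes a point from camera to world coordinates). Camera axes: x right, y up, looking along -z (the intrinsics and any distortion apply to the point x, -y, -z); pixel columns grow to the right and rows downward; lengths in m; the calibration is good to about 2 mm. A picture is of the moment at which its call begins. There is no depth.
- sign_off(): hands the job in, once; it reports no verdict.
The state is a dict: "time": time; "qpos": joint angles; "joint_vel": joint speeds; "joint_torque": joint torques, N m; "position": TCP position; "tool_rot": TCP orientation; "force": force on the tool from outside, world axes, zero at the start; "moment": the same for the moment, N m; "gripper_width": finger opening in m.
Only numpy, scipy, OpenCV 4.12 (cv2) and the standard library are available. Lean on these libraries where they do the work, as an engineer would, in place of code of your own. Each camera call takes 0.05 s, during which the arm holds its last target.

## Working session

There is one attempt and no reset: what is moved stays moved. The work goes in short steps, Python scripts to look and compute and a tool call to move; the robot and the scene stay as the last step left them, time stands still between calls to the robot, and variables do not carry over. Pictures are saved under pics/ and viewed, and the job is handed in when it is done.

Besides the shell and the picture viewer there is one more tool, called after "Request:" as name(argument=value, ...) on one line, values as JSON. send_rows: Moves the arm, as the interface text tells. Its arguments: {"type":"object","properties":{"plan":{"type":"array","items":{"type":"object","properties":{"wx":{"type":"number"},"wy":{"type":"number"},"wz":{"type":"number"},"dx":{"type":"number"},"dy":{"type":"number"},"dz":{"type":"number"},"hand":{"type":"number"}}}}},"required":["plan"]}

```bash
ls; mkdir -p pics
python3 - <<'E'
from cell import robot, eyes
import cv2
o=robot.get_obs()
for k,v in o.items(): print(k,v)
for n in ("scene","top"):
    s=eyes.snapshot(n); cv2.imwrite(f"pics/{n}0.png",s["color"][:,:,::-1])
    print(n,s["fx"],s["fy"],s["cx"],s["cy"],s["k1"]); print(s["T"])
print(robot.tcp_to_tips)
E
```

```text
pics
time 0.0
qpos [-1.27549876  0.59211109  0.04831919  1.60984602 -0.03335351  0.94270891
 -0.03367466]
joint_vel [-5.57518487e-04 -5.63852482e-04 -2.63368497e-03 -3.75511248e-04
 -1.57534746e-03  2.23504439e-05 -1.67490802e-04]
joint_torque [-5.37798842e-04 -5.48696744e+01  1.54656988e+00 -1.98124552e+01
  9.42170533e-03  8.98836268e-03  3.18890248e-08]
position [0.27451771 0.67015023 0.24713831]
tool_rot [ 0.69458356 -0.13669823  0.13645465 -0.69299884]
force [0.92767019 0.33275763 0.17913689]
moment [ 0.03677391 -0.00573671  0.02006283]
gripper_width 0.08551011834768721
scene 405.135308713267 405.135308713267 279.30641570816607 205.15125484805145 -0.0829609507442464
[[ 0.253701   -0.57561302  0.77737086  1.18020918]
 [ 0.96713634  0.13697082 -0.21421085 -0.25982493]
 [ 0.01682543  0.80616912  0.5914459   0.62805719]
 [ 0.          0.          0.          1.        ]]
top 423.3772584875509 423.3772584875509 272.6787186635242 210.90591290646026 -0.04925671810019188
[[-0.00196528  0.9912705  -0.13182922  0.36109627]
 [-0.9996933  -0.005202   -0.0242125  -0.07306946]
 [-0.02468691  0.1317412   0.9909767   0.88234179]
 [ 0.          0.          0.          1.        ]]
0.017
```

View pics/scene0.png

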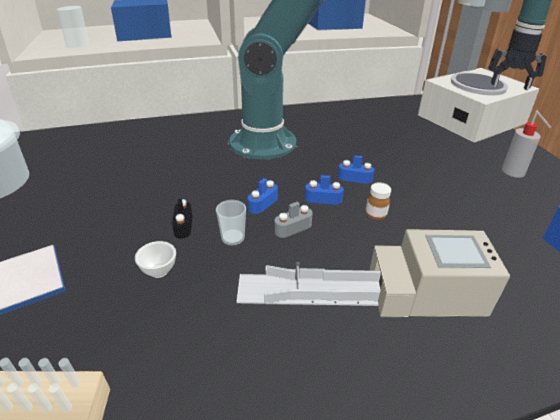

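View pics/top0.png

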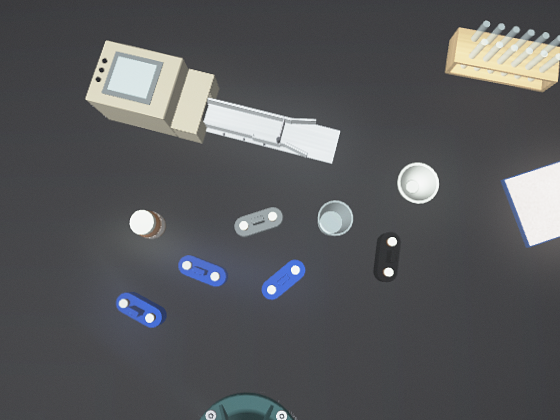

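The things that could be taken for the carrier are these, with pixels from the top view:
- grey at (258,222)
- blue at (202,271), (284,280) and (139,310)
- black at (387,257)

I choose the grey one. In the scene view it is at (293,220). I'll check it in a close crop along with the lane.

Run:
```python
import cv2
a=cv2.imread("pics/top0.png")
cv2.imwrite("pics/crop_car.png",cv2.resize(a[190:260,220:360],None,fx=5,fy=5,interpolation=cv2.INTER_CUBIC))
cv2.imwrite("pics/crop_lane.png",cv2.resize(a[30:180,80:350],(790,439),interpolation=cv2.INTER_CUBIC))
b=cv2.imread("pics/scene0.png")
cv2.imwrite("pics/crop_s.png",cv2.resize(b[190:320,220:420],None,fx=4,fy=4,interpolation=cv2.INTER_CUBIC))
```

```text
(no output)
```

View pics/crop_car.png

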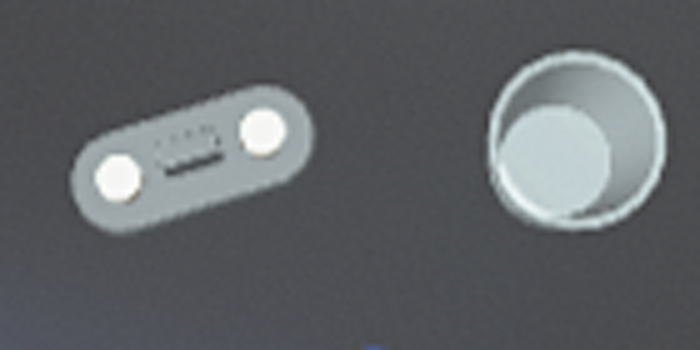

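View pics/crop_lane.png

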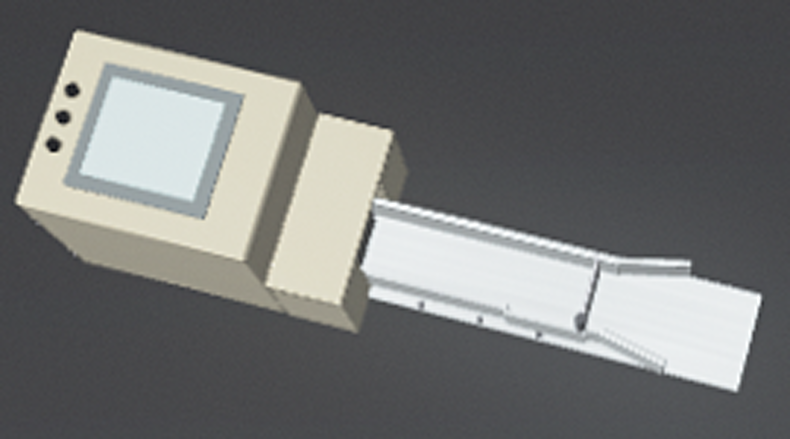

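View pics/crop_s.png

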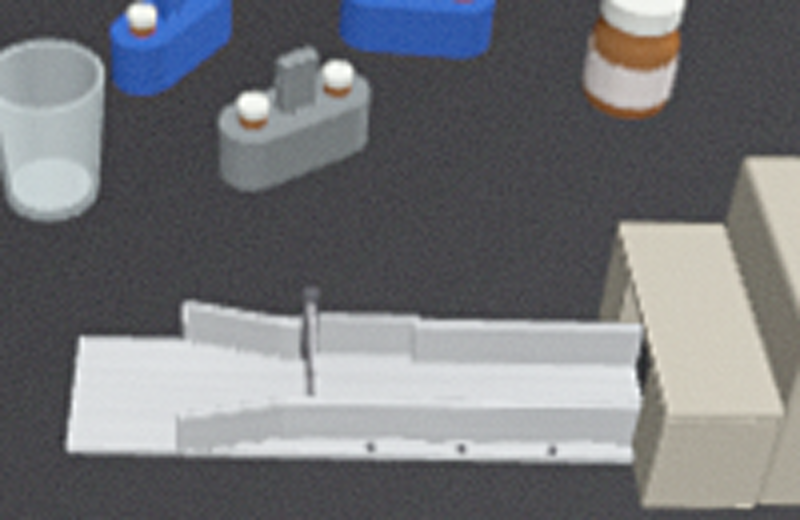

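The crops confirm the choice. The grey block has two white caps and a grip tab, at (258,222) in the top view. The lane mouth end runs from about (340,130) to (332,163), the flap is at (281,130), and the hood's front top edge runs from about (214,74) to (197,133). Next I'll measure.

```bash
cat > h.py <<'E'
import numpy as np, cv2
def ray(s,u,v):
    K=np.array([[s["fx"],0,s["cx"]],[0,s["fy"],s["cy"]],[0,0,1.]])
    p=cv2.undistortPoints(np.array([[[u,v]]],float),K,np.array([s["k1"],0,0,0.]),
       None,None,None)[0,0] if False else None
    # model: drawn = slope*(1+k1 r^2) == OpenCV radial k1
    p=cv2.undistortPointsIter(np.array([[[u,v]]],float),K,np.array([s["k1"],0,0,0.]),np.eye(3),np.eye(3),(3,60,1e-10))[0,0]
    d=s["T"][:3,:3]@np.array([p[0],-p[1],-1.]); return s["T"][:3,3],d
def onz(s,u,v,z):
    o,d=ray(s,u,v); return o+d*(z-o[2])/d[2]
def px(s,P):
    q=np.linalg.inv(s["T"])@np.append(P,1); x,y=q[0]/-q[2],-q[1]/-q[2]; f=1+s["k1"]*(x*x+y*y)
    return np.array([s["fx"]*x*f+s["cx"],s["fy"]*y*f+s["cy"]])
def two(s1,p1,s2,p2):
    o1,d1=ray(s1,*p1);o2,d2=ray(s2,*p2)
    t=np.linalg.lstsq(np.c_[d1,-d2],o2-o1,rcond=None)[0]
    a,b=o1+d1*t[0],o2+d2*t[1]; return (a+b)/2,np.linalg.norm(a-b)
def edge(g,a,b,w=5,n=40,lo=.1,hi=.9):
    "edge line points (subpixel, max gradient across) near segment a-b"
    a,b=np.array(a,float),np.array(b,float);d=(b-a)/np.linalg.norm(b-a);nn=np.array([-d[1],d[0]])
    t=np.arange(-w,w+.01,.25);P=[]
    for f in np.linspace(lo,hi,n):
        q=a+(b-a)*f+t[:,None]*nn
        v=cv2.remap(g,q[:,0].astype(np.float32)[None],q[:,1].astype(np.float32)[None],cv2.INTER_LINEAR)[0].astype(float)
        gr=np.abs(np.gradient(np.convolve(v,np.ones(4)/4,'same')))[4:-4];tt=t[4:-4]
        i=gr.argmax();k=slice(max(0,i-3),i+4);P.append(a+(b-a)*f+nn*(gr[k]@tt[k]/gr[k].sum()))
    P=np.array(P,np.float32)
    vx,vy,x0,y0=cv2.fitLine(P,cv2.DIST_HUBER,0,.01,.01).ravel()
    r=np.abs((P-[x0,y0])@np.array([-vy,vx]))
    return np.array([x0,y0]),np.array([vx,vy]),np.median(r)
def inter(L1,L2):
    t=np.linalg.solve(np.c_[L1[1],-L2[1]],L2[0]-L1[0]); return L1[0]+L1[1]*t[0]
E
python3 - <<'E'
from cell import eyes
from h import *
s=eyes.snapshot("top");c=eyes.snapshot("scene")
g=cv2.cvtColor(s["color"],cv2.COLOR_RGB2GRAY);gc=cv2.cvtColor(c["color"],cv2.COLOR_RGB2GRAY)
def caps(S,box):
    x0,y0,x1,y1=box;m=(S["color"][y0:y1,x0:x1].min(2)>195).astype(np.uint8)
    n,l,st,ce=cv2.connectedComponentsWithStats(m)
    return [(ce[i]+[x0,y0],st[i,4]) for i in range(1,n) if st[i,4]>8]
ct=caps(s,(230,200,290,245));cs=caps(c,(270,195,320,240))
print(ct,cs)
P=[onz(s,*p[0],.050) for p in ct];print("top caps",P,"dist",np.linalg.norm(P[0]-P[1]),"mid",(P[0]+P[1])/2)
P=[onz(c,*p[0],.047) for p in cs];print("scene caps",P,"dist",np.linalg.norm(P[0]-P[1]),"mid",(P[0]+P[1])/2)
# lane mouth
E1=edge(g,(340.1,130.5),(332.2,163.3));E2=edge(g,(332.2,163.3),(210,132.5),lo=.05,hi=.6);E3=edge(g,(340.1,130.5),(318,124),lo=.1,hi=.9)
print([e[2] for e in(E1,E2,E3)])
A,B=inter(E1,E3),inter(E1,E2);print("corners",A,B)
A,B=onz(s,*A,.004),onz(s,*B,.004);print(A,B,"w",np.linalg.norm(A-B))
d=A-B;print("mouth mid",(A+B)/2,"dir from mouth edge deg",np.degrees(np.arctan2(*(np.array([-d[1],d[0]])[::-1])))) 
q=[E2[0]+E2[1]*k for k in(-50,50)];q=[onz(s,*x,.004) for x in q];v=q[0]-q[1];print("floor edge dir",np.degrees(np.arctan2(v[1],v[0])))
H=edge(g,(214.3,74.4),(196.9,133.5));q=[onz(s,*(H[0]+H[1]*k),.068) for k in(-25,25)];v=q[0]-q[1];print("hood edge dir",np.degrees(np.arctan2(v[1],v[0])),H[2])
H1=onz(s,214.3,74.4,.068);H2=onz(s,196.9,133.5,.068);print("hood",H1,H2,(H1+H2)/2,np.linalg.norm(H1-H2))
# scene mouth corners
F1=edge(gc,(240,274.5),(237,303));F2=edge(gc,(237,303),(376,305),lo=.05,hi=.9);F3=edge(gc,(240,274.5),(266,274.5))
A,B=inter(F1,F3),inter(F1,F2);print("sc corners",A,B)
A,B=onz(c,*A,.004),onz(c,*B,.004);print(A,B,"w",np.linalg.norm(A-B),(A+B)/2)
q=[onz(c,*(F2[0]+F2[1]*k),.0) for k in(-50,50)];v=q[0]-q[1];print("sc floor edge dir z0",np.degrees(np.arctan2(v[1],v[0])))
E
```

```text
[(array([271.96969697, 215.87878788]), np.int32(66)), (array([243.2       , 225.10769231]), np.int32(65))] [(array([304.17241379, 207.89655172]), np.int32(29)), (array([282.94594595, 215.56756757]), np.int32(37))]
top caps [array([ 0.4618925 , -0.05130846,  0.05      ]), array([0.44377536, 0.00567997, 0.05      ])] dist 0.059798927145460506 mid [ 0.45283393 -0.02281424  0.05      ]
scene caps [array([0.44116614, 0.0060548 , 0.047     ]), array([ 0.4583857 , -0.05154678,  0.047     ])] dist 0.06012033541440929 mid [ 0.44977592 -0.02274599  0.047     ]
[np.float32(0.13418226), np.float32(0.13972312), np.float32(0.09868573)]
corners [340.04218 129.99907] [331.4136  163.34584]
[ 0.65234342 -0.19656417  0.004     ] [ 0.57905878 -0.17643352  0.004     ] w 0.07599922186254764
mouth mid [ 0.6157011  -0.18649884  0.004     ] dir from mouth edge deg 74.64019160096586
floor edge dir 74.62991288539712
hood edge dir 165.48166171949362 0.64643955
hood [0.75212707 0.06588838 0.068     ] [0.6268004  0.09851155 0.068     ] [0.68946373 0.08219997 0.068     ] 0.12950306408171253
sc corners [239.13553 273.7048 ] [235.7268 302.7866]
[ 0.57759207 -0.1788188   0.004     ] [ 0.65379701 -0.19940235  0.004     ] w 0.07893589290502993 [ 0.61569454 -0.18911058  0.004     ]
sc floor edge dir z0 -105.4317315271732
```

```bash
cat >> h.py <<'E'
from scipy.spatial.transform import Rotation as R
ANG=np.radians(74.65);U=np.array([np.cos(ANG),np.sin(ANG),0]);N=np.array([-U[1],U[0],0]);F0=np.array([.6473,-.0714,0])
def lane(p): d=np.asarray(p)-F0; return np.array([d@U,d@N,d[2]])*1000
def unlane(x,y,z): return F0+U*x/1000+N*y/1000+np.array([0,0,z/1000])
def target(yaw_jaw):
    "tool rotation pointing down with jaw (tool z) at yaw deg"
    a=np.radians(yaw_jaw); z=np.array([np.cos(a),np.sin(a),0]);y=np.array([0,0,-1.]);return R.from_matrix(np.c_[np.cross(y,z),y,z])
def go(o,P,yaw):
    "moves from measured pose: rotation first, then shift in the new tool axes"
    r=R.from_quat(o["tool_rot"]);c=[target(yaw),target(yaw+180)]
    t=min(c,key=lambda t:(r.inv()*t).magnitude())
    print("turn deg (tool)",np.degrees((r.inv()*t).as_rotvec()).round(2),"shift cm in final tool axes",(t.inv().apply(P-o["position"])*100).round(2))
    print("shift cm in present axes",(r.inv().apply(P-o["position"])*100).round(2))
def show(o):
    m=R.from_quat(o["tool_rot"]).as_matrix()
    print("t",round(o["time"],3),"pos",(np.array(o["position"])*1000).round(1),"lane",lane(o["position"]).round(1),"F",np.round(o["force"],1),"Flane",np.round([o["force"]@U,o["force"]@N],1),"M",np.round(o["moment"],2),"w",round(o["gripper_width"]*1000,1))
    print("tool y",m[:,1].round(3),"jaw yaw",np.degrees(np.arctan2(m[1,2],m[0,2])).round(2),"q7",np.round(o["qpos"],2))
E
python3 - <<'E'
from cell import robot,eyes
from h import *
o=robot.get_obs();show(o)
print(R.from_quat(o["tool_rot"]).as_matrix().round(3))
go(o,np.array([.452,-.0228,.16]),17.1)
s=eyes.snapshot("top")
# flap & wall check in lane coordinates: project
for p in [(0,24,44),(0,-24,44),(-120,37,4),(-120,-37,4),(160,65,68),(160,-65,68)]: print(p,px(s,unlane(*p)).round(1))
c=eyes.snapshot("scene")
for p in [(0,24,44),(0,-24,44),(-120,37,4),(-120,-37,4),(160,65,68),(160,-65,68)]: print(p,px(c,unlane(*p)).round(1))
# tab top in scene ~ pixel crop(297,50)/4
print(px(c,[.452,-.0228,.072]),px(s,[.452,-.0228,.072]),"seen scene",220+297/4,190+52/4)
# tall stuff positions
print("beaker base",onz(s,333,222,0),"jar",onz(s,143,223,.08),"mortar",onz(s,418,183,.05))
E
```

```text
t 0.2 pos [274.6 670.4 247.6] lane [616.7 555.7 247.6] F [-0.2  0.1 -0.3] Flane [0.1 0.2] M [-0.03 -0.   -0.04] w 85.2
tool y [-0.    -0.001 -1.   ] jaw yaw 67.73 q7 [-1.28  0.59  0.05  1.61 -0.03  0.94 -0.03]
[[ 0.925 -0.     0.379]
 [-0.379 -0.001  0.925]
 [ 0.    -1.    -0.001]]
turn deg (tool) [8.000e-02 5.063e+01 4.000e-02] shift cm in final tool axes [71.47  8.76 -3.43]
shift cm in present axes [ 42.69   8.84 -57.42]
(0, 24, 44) [278.6 137.5]
(0, -24, 44) [284.7 115.8]
(-120, 37, 4) [331.8 163. ]
(-120, -37, 4) [340.2 130.5]
(160, 65, 68) [196.1 133.4]
(160, -65, 68) [214.4  74.3]
(0, 24, 44) [297.8 266.4]
(0, -24, 44) [298.4 284. ]
(-120, 37, 4) [240.  274.3]
(-120, -37, 4) [236.7 301.6]
(160, 65, 68) [374.6 245.4]
(160, -65, 68) [386.9 293. ]
[294.35455082 203.71376023] [256.89726407 219.67460711] seen scene 294.25 203.0
beaker base [ 0.45441574 -0.17760398  0.        ] jar [0.44561193 0.19678191 0.08      ] mortar [ 0.52650196 -0.3430549   0.05      ]
```

Request:
send_rows(plan=[{"dx": 4.1,"dz": -2.6,"dy": 0.5,"hand": -1},{"dx": 4.1,"dz": -2.6,"dy": 0.5,"hand": -1},{"dx": 4.1,"dz": -2.6,"dy": 0.5,"hand": -1},{"dx": 4.1,"dz": -2.6,"dy": 0.5,"hand": -1},{"dx": 4.1,"dz": -2.6,"dy": 0.5,"hand": -1},{"dx": 4.1,"dz": -2.6,"dy": 0.5,"hand": -1},{"dx": 4.1,"dz": -2.6,"dy": 0.5,"hand": -1},{"dx": 4.1,"dz": -2.6,"dy": 0.5,"hand": -1}])

```text
invalid input at $.plan[0]: expected keys wx, wy, wz, dx, dy, dz, hand
```

Run:
```python
from cell import robot
from h import *
o=robot.get_obs();show(o)
go(o,np.array([.452,-.0228,.18]),17.1)
```

```text
t 0.3 pos [274.7 670.6 247.8] lane [616.9 555.7 247.8] F [ 0.3 -0.5  0.7] Flane [-0.4 -0.5] M [ 0.02 -0.06  0.02] w 85.5
tool y [-0.    -0.001 -1.   ] jaw yaw 67.72 q7 [-1.28  0.59  0.05  1.61 -0.03  0.94 -0.03]
turn deg (tool) [4.000e-02 5.062e+01 3.000e-02] shift cm in final tool axes [71.49  6.78 -3.45]
shift cm in present axes [ 42.69   6.84 -57.44]
```

All seven keys are needed in every row.

Request:
send_rows(plan=[{"wx": 0,"wy": 0,"wz": 0,"dx": 4.1,"dz": -2.6,"dy": 0.5,"hand": -1},{"wx": 0,"wy": 0,"wz": 0,"dx": 4.1,"dz": -2.6,"dy": 0.5,"hand": -1},{"wx": 0,"wy": 0,"wz": 0,"dx": 4.1,"dz": -2.6,"dy": 0.5,"hand": -1},{"wx": 0,"wy": 0,"wz": 0,"dx": 4.1,"dz": -2.6,"dy": 0.5,"hand": -1},{"wx": 0,"wy": 0,"wz": 0,"dx": 4.1,"dz": -2.6,"dy": 0.5,"hand": -1},{"wx": 0,"wy": 0,"wz": 0,"dx": 4.1,"dz": -2.6,"dy": 0.5,"hand": -1},{"wx": 0,"wy": 0,"wz": 0,"dx": 4.1,"dz": -2.6,"dy": 0.5,"hand": -1},{"wx": 0,"wy": 0,"wz": 0,"dx": 4.1,"dz": -2.6,"dy": 0.5,"hand": -1}])

```text
time: 1.3
position: [0.5004, 0.3529, 0.2083]
tool_rot: [-0.694, 0.136, -0.137, 0.694]
force: [-0.3, -0.2, -0.2]
gripper_width: 0.0854
```

Run:
```python
from cell import robot
from h import *
o=robot.get_obs();show(o)
go(o,np.array([.452,-.0228,.18]),17.1)
```

```text
t 1.3 pos [500.4 352.9 208.3] lane [370.2 254.  208.3] F [-0.3 -0.2 -0.2] Flane [-0.2  0.3] M [ 0.05 -0.1  -0.08] w 85.4
tool y [ 0.  0. -1.] jaw yaw 67.73 q7 [-0.73  0.5   0.05  1.91 -0.04  0.74  0.53]
turn deg (tool) [-3.000e-02  5.063e+01  0.000e+00] shift cm in final tool axes [ 34.48   2.83 -15.67]
shift cm in present axes [  9.75   2.82 -36.6 ]
```

Request:
send_rows(plan=[{"wx": 0,"wy": 0,"wz": 0,"dx": 1.2,"dz": -4.6,"dy": 0.2,"hand": -1},{"wx": 0,"wy": 0,"wz": 0,"dx": 1.2,"dz": -4.6,"dy": 0.2,"hand": -1},{"wx": 0,"wy": 0,"wz": 0,"dx": 1.2,"dz": -4.6,"dy": 0.2,"hand": -1},{"wx": 0,"wy": 0,"wz": 0,"dx": 1.2,"dz": -4.6,"dy": 0.2,"hand": -1},{"wx": 0,"wy": 0,"wz": 0,"dx": 1.2,"dz": -4.6,"dy": 0.2,"hand": -1},{"wx": 0,"wy": 0,"wz": 0,"dx": 1.2,"dz": -4.6,"dy": 0.2,"hand": -1},{"wx": 0,"wy": 0,"wz": 0,"dx": 1.2,"dz": -4.6,"dy": 0.2,"hand": -1},{"wx": 0,"wy": 0,"wz": 0,"dx": 1.3,"dz": -4.4,"dy": 0.2,"hand": -1}])

```text
time: 2.3
position: [0.4504, -0.0229, 0.1925]
tool_rot: [-0.694, 0.136, -0.137, 0.694]
force: [0.5, -1.0, 0.1]
gripper_width: 0.0853
```

Request:
send_rows(plan=[{"wx": 0,"wy": 8.4,"wz": 0,"dx": 0,"dz": 0,"dy": 0.2,"hand": -1},{"wx": 0,"wy": 8.4,"wz": 0,"dx": 0,"dz": 0,"dy": 0.2,"hand": -1},{"wx": 0,"wy": 8.5,"wz": 0,"dx": 0,"dz": 0,"dy": 0.2,"hand": -1},{"wx": 0,"wy": 8.5,"wz": 0,"dx": 0,"dz": 0,"dy": 0.2,"hand": -1},{"wx": 0,"wy": 8.4,"wz": 0,"dx": 0,"dz": 0,"dy": 0.2,"hand": -1},{"wx": 0,"wy": 8.4,"wz": 0,"dx": 0,"dz": 0,"dy": 0.2,"hand": -1},{"wx": 0,"wy": 0,"wz": 0,"dx": 0,"dz": 0,"dy": 0,"hand": -1}])

```text
time: 3.18
position: [0.4507, -0.0213, 0.1803]
tool_rot: [0.569, -0.419, 0.42, -0.569]
force: [0.1, -0.7, -0.2]
gripper_width: 0.0851
```

Run:
```python
from cell import robot,eyes
from h import *
o=robot.get_obs();show(o)
go(o,np.array([.452,-.0228,.060]),17.1)
for n in("scene","top"): cv2.imwrite(f"pics/{n}1.png",eyes.snapshot(n)["color"][:,:,::-1])
a=cv2.imread("pics/scene1.png")[100:300,180:440];b=cv2.imread("pics/top1.png")[130:330,130:390]
cv2.imwrite("pics/c1.png",cv2.resize(np.hstack([a,b]),None,fx=1.5,fy=1.5))
```

```text
t 3.175 pos [450.7 -21.3 180.3] lane [ -3.7 202.9 180.3] F [ 0.1 -0.7 -0.2] Flane [-0.6 -0.3] M [-0.03 -0.02  0.05] w 85.1
tool y [ 0. -0. -1.] jaw yaw 17.23 q7 [-0.29  0.38  0.31  2.28 -0.23  0.51  0.49]
turn deg (tool) [-0.    0.13  0.02] shift cm in final tool axes [ 0.19 12.03  0.08]
shift cm in present axes [ 0.18 12.03  0.08]
```

View pics/c1.png

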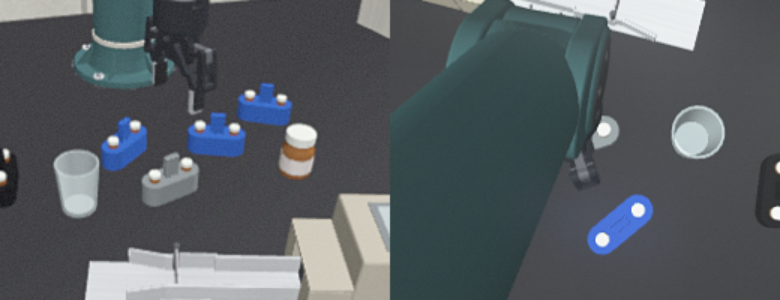

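The gripper is above the grey carrier. In the left scene crop the carrier is at (170,180), and the fingers straddle the tab. The neighbours are clear, so I descend.

Request:
send_rows(plan=[{"wx": 0,"wy": 0,"wz": 0,"dx": 0.2,"dz": 0.1,"dy": 3,"hand": -1},{"wx": 0,"wy": 0,"wz": 0,"dx": 0,"dz": 0,"dy": 3,"hand": -1},{"wx": 0,"wy": 0,"wz": 0,"dx": 0,"dz": 0,"dy": 3,"hand": -1},{"wx": 0,"wy": 0,"wz": 0,"dx": 0,"dz": 0,"dy": 2,"hand": -1},{"wx": 0,"wy": 0,"wz": 0,"dx": 0,"dz": 0,"dy": 1,"hand": -1},{"wx": 0,"wy": 0,"wz": 0,"dx": 0,"dz": 0,"dy": 0,"hand": -1}])

```text
time: 4.03
position: [0.4521, -0.023, 0.0601]
tool_rot: [0.569, -0.42, 0.42, -0.569]
force: [0.0, -1.5, -0.3]
gripper_width: 0.0855
```

Run:
```python
from cell import robot,eyes
from h import *
o=robot.get_obs();show(o)
go(o,np.array([.452,-.0228,.060]),17.1)
a=eyes.snapshot("scene")["color"][120:260,220:400,::-1]
cv2.imwrite("pics/c2.png",cv2.resize(a,None,fx=4,fy=4))
```

```text
t 4.025 pos [452.1 -23.   60.1] lane [ -5.  201.1  60.1] F [ 0.  -1.5 -0.3] Flane [-1.4 -0.4] M [-0.06  0.03  0.01] w 85.5
tool y [-0.001  0.    -1.   ] jaw yaw 17.15 q7 [-0.14  0.61  0.13  2.33 -0.36  0.21  0.61]
turn deg (tool) [ 0.03  0.05 -0.03] shift cm in final tool axes [-0.02  0.01  0.  ]
shift cm in present axes [-0.02  0.01  0.  ]
```

View pics/c2.png

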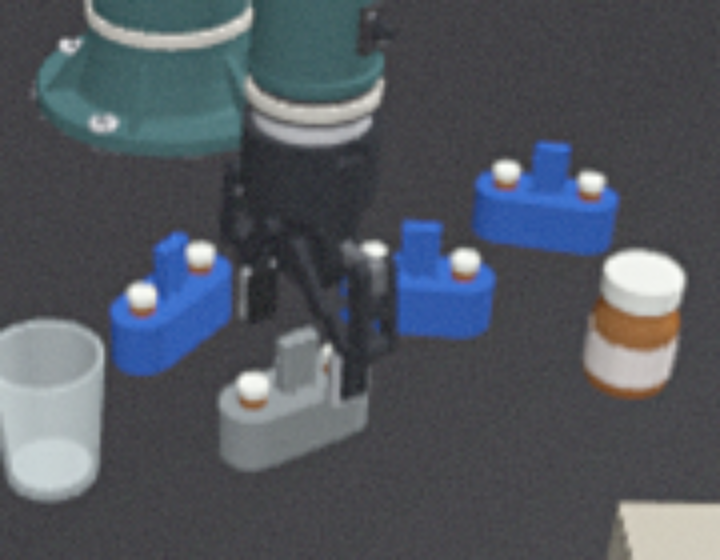

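Run:
```python
from cell import robot,eyes
from h import *
c=eyes.snapshot("scene")
o=robot.get_obs();z=R.from_quat(o["tool_rot"]).as_matrix()[:,2];p=np.array(o["position"])
for sg in(1,-1):
  for h in (.043,.056): 
    q=p+sg*z*.05;q[2]=h;print(sg,h,(px(c,q)-[220,120])*4)
```

```text
1 0.043 [343.48726281 420.60890875]
1 0.056 [344.76706318 402.84601289]
-1 0.043 [250.49502597 332.30243316]
-1 0.056 [250.95646952 315.06077235]
```

The seen fingertips, at (350,395) and (255,312) in the crop, match the projected pads. They straddle the tab, so I close.

Request:
send_rows(plan=[{"wx": 0,"wy": 0,"wz": 0,"dx": 0,"dz": 0,"dy": 0,"hand": 0},{"wx": 0,"wy": 0,"wz": 0,"dx": 0,"dz": 0,"dy": 0,"hand": 0.5},{"wx": 0,"wy": 0,"wz": 0,"dx": 0,"dz": 0,"dy": 0,"hand": 1},{"wx": 0,"wy": 0,"wz": 0,"dx": 0,"dz": 0,"dy": 0,"hand": 1},{"wx": 0,"wy": 0,"wz": 0,"dx": 0,"dz": 0,"dy": 0,"hand": 1},{"wx": 0,"wy": 0,"wz": 0,"dx": 0,"dz": 0,"dy": 0,"hand": 1},{"wx": 0,"wy": 0,"wz": 0,"dx": 0,"dz": 0,"dy": 0,"hand": 1},{"wx": 0,"wy": 0,"wz": 0,"dx": 0,"dz": 0,"dy": 0,"hand": 1}])

```text
time: 5.12
position: [0.452, -0.023, 0.0604]
tool_rot: [-0.569, 0.42, -0.42, 0.569]
force: [-0.6, 1.2, 3.0]
gripper_width: 0.0088
```

Run:
```python
from cell import robot,eyes
from h import *
o=robot.get_obs();show(o)
a=eyes.snapshot("scene")["color"][120:260,220:400,::-1]
cv2.imwrite("pics/c3.png",cv2.resize(a,None,fx=4,fy=4))
```

```text
t 5.125 pos [452.  -23.   60.4] lane [ -5.  201.1  60.4] F [-0.6  1.2  3. ] Flane [1.  0.9] M [ 0.04  0.09 -0.02] w 8.8
tool y [-0.  0. -1.] jaw yaw 17.13 q7 [-0.14  0.61  0.13  2.33 -0.36  0.21  0.61]
```

View pics/c3.png

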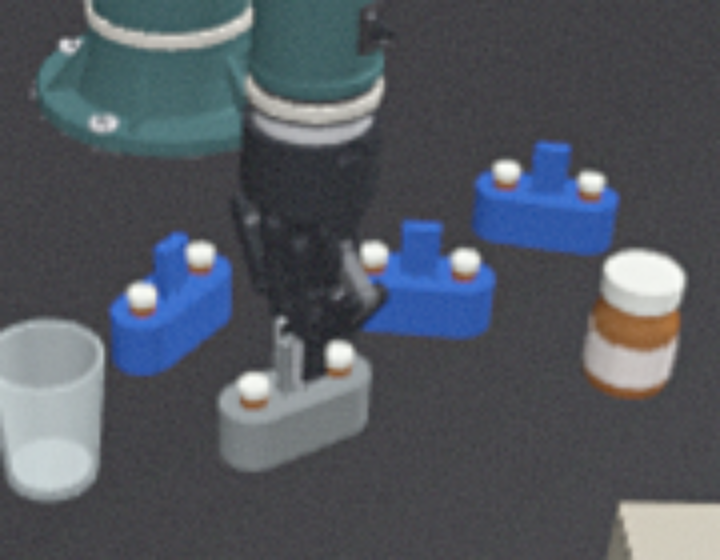

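The hand closed to 8.8 mm on the tab, and the carrier at (295,400) is still upright. Next I lift.

Request:
send_rows(plan=[{"wx": 0,"wy": 0,"wz": 0,"dx": 0,"dz": 0,"dy": -1,"hand": 1},{"wx": 0,"wy": 0,"wz": 0,"dx": 0,"dz": 0,"dy": -2,"hand": 1},{"wx": 0,"wy": 0,"wz": 0,"dx": 0,"dz": 0,"dy": -3,"hand": 1},{"wx": 0,"wy": 0,"wz": 0,"dx": 0,"dz": 0,"dy": -3,"hand": 1},{"wx": 0,"wy": 0,"wz": 0,"dx": 0,"dz": 0,"dy": -3,"hand": 1},{"wx": 0,"wy": 0,"wz": 0,"dx": 0,"dz": 0,"dy": -1,"hand": 1},{"wx": 0,"wy": 0,"wz": 0,"dx": 0,"dz": 0,"dy": 0,"hand": 1}])

```text
time: 6.05
position: [0.4519, -0.0228, 0.1904]
tool_rot: [-0.569, 0.42, -0.42, 0.569]
force: [-0.7, -0.3, -4.2]
gripper_width: 0.0091
```

Run:
```python
from cell import robot,eyes
from h import *
o=robot.get_obs();show(o)
go(o,unlane(-78,-1,190),74.65-90)
S=eyes.snapshot("scene");cv2.imwrite("pics/scene4.png",S["color"][:,:,::-1])
a=S["color"][100:240,220:400,::-1]
cv2.imwrite("pics/c4.png",cv2.resize(a,None,fx=4,fy=4))
```

```text
t 6.05 pos [451.9 -22.8 190.4] lane [ -4.9 201.3 190.4] F [-0.7 -0.3 -4.2] Flane [-0.5  0.6] M [ 0.02  0.01 -0.02] w 9.1
tool y [ 0.001  0.    -1.   ] jaw yaw 17.15 q7 [-0.32  0.36  0.34  2.27 -0.23  0.54  0.5 ]
turn deg (tool) [-3.00e-02  3.25e+01 -1.00e-02] shift cm in final tool axes [ 7.31  0.04 20.23]
shift cm in present axes [17.04  0.05 13.13]
```

View pics/c4.png

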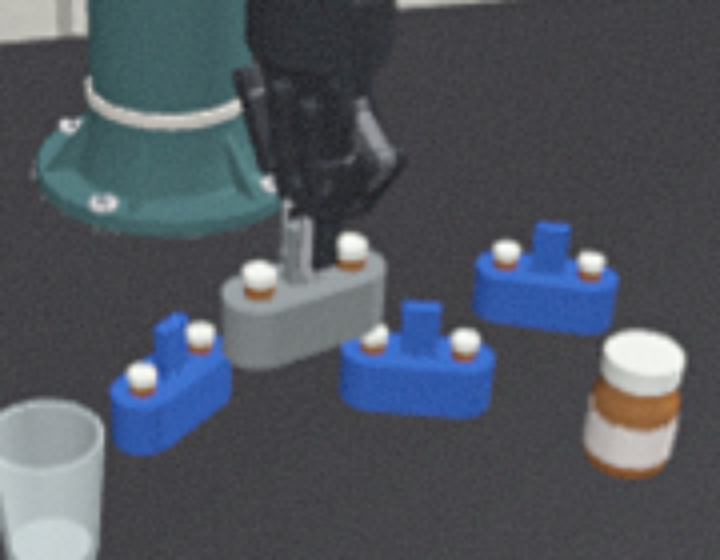

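```bash
cat >> h.py <<'E'
def capsin(S,box,thr=195):
    x0,y0,x1,y1=box;m=(S["color"][y0:y1,x0:x1].min(2)>thr).astype(np.uint8)
    n,l,st,ce=cv2.connectedComponentsWithStats(m)
    return [(ce[i]+[x0,y0],int(st[i,4])) for i in range(1,n) if st[i,4]>8]
E
python3 - <<'E'
from cell import robot,eyes
from h import *
o=robot.get_obs()
S=eyes.snapshot("scene");cc=capsin(S,(270,150,320,180));print(cc)
z=o["position"][2]-.0134
P=[onz(S,*p[0],z) for p in cc]
m=(P[0]+P[1])/2;v=P[0]-P[1];print(P,np.linalg.norm(v),"mid-TCP",m-o["position"],"yaw",np.degrees(np.arctan2(v[1],v[0])))
go(o,unlane(-66,-1,190),74.65-90)
E
```

```text
[(array([307.53333333, 161.06666667]), 30), (array([284.48648649, 168.08108108]), 37)]
[array([0.44088662, 0.00682705, 0.17638021]), array([ 0.45842517, -0.05107825,  0.17638021])] 0.06050309243894595 mid-TCP [-0.0017783   0.00065877 -0.0134    ] yaw 106.85068305660508
turn deg (tool) [ 0.06 32.5  -0.  ] shift cm in final tool axes [ 6.100e+00 -2.000e-02  2.027e+01]
shift cm in present axes [16.04 -0.04 13.82]
```

Request:
send_rows(plan=[{"wx": 0,"wy": 0,"wz": 0,"dx": 2,"dz": 1.7,"dy": 0,"hand": 1},{"wx": 0,"wy": 0,"wz": 0,"dx": 2,"dz": 1.8,"dy": 0,"hand": 1},{"wx": 0,"wy": 0,"wz": 0,"dx": 2,"dz": 1.7,"dy": 0,"hand": 1},{"wx": 0,"wy": 0,"wz": 0,"dx": 2,"dz": 1.7,"dy": 0,"hand": 1},{"wx": 0,"wy": 0,"wz": 0,"dx": 2,"dz": 1.7,"dy": 0,"hand": 1},{"wx": 0,"wy": 0,"wz": 0,"dx": 2,"dz": 1.7,"dy": 0,"hand": 1},{"wx": 0,"wy": 0,"wz": 0,"dx": 2,"dz": 1.8,"dy": 0,"hand": 1},{"wx": 0,"wy": 0,"wz": 0,"dx": 2,"dz": 1.7,"dy": 0,"hand": 1}])

```text
time: 7.15
position: [0.6306, -0.1353, 0.1878]
tool_rot: [0.569, -0.421, 0.419, -0.568]
force: [0.2, 0.2, -3.5]
gripper_width: 0.0087
```

Request:
send_rows(plan=[{"wx": 0,"wy": 6.5,"wz": 0,"dx": 0,"dz": 0,"dy": 0,"hand": 1},{"wx": 0,"wy": 6.5,"wz": 0,"dx": 0,"dz": 0,"dy": 0,"hand": 1},{"wx": 0,"wy": 6.5,"wz": 0,"dx": 0,"dz": 0,"dy": 0,"hand": 1},{"wx": 0,"wy": 6.5,"wz": 0,"dx": 0,"dz": 0,"dy": 0,"hand": 1},{"wx": 0,"wy": 6.5,"wz": 0,"dx": 0,"dz": 0,"dy": 0,"hand": 1},{"wx": 0,"wy": 0,"wz": 0,"dx": 0,"dz": 0,"dy": 0,"hand": 1},{"wx": 0,"wy": 0,"wz": 0,"dx": 0,"dz": 0,"dy": 0,"hand": 1}])

```text
time: 8.02
position: [0.6305, -0.135, 0.189]
tool_rot: [-0.43, 0.563, -0.561, 0.429]
force: [0.4, 0.8, -3.3]
gripper_width: 0.0092
```

Run:
```python
from cell import robot,eyes
from h import *
o=robot.get_obs();show(o)
go(o,unlane(-66,-1,100),74.65-90)
S=eyes.snapshot("scene");T=eyes.snapshot("top")
a=S["color"][120:320,180:440,::-1];b=T["color"][60:260,180:440,::-1]
cv2.imwrite("pics/c5.png",cv2.resize(np.hstack([a,b]),None,fx=1.5,fy=1.5))
```

```text
t 8.025 pos [ 630.5 -135.   189. ] lane [-65.8  -0.6 189. ] F [ 0.4  0.8 -3.3] Flane [ 0.9 -0.2] M [ 0.02  0.01 -0.03] w 9.2
tool y [-0.002  0.    -1.   ] jaw yaw -15.28 q7 [-0.18  0.61  0.48  1.86 -0.39  0.77  0.24]
turn deg (tool) [0.13 0.07 0.02] shift cm in final tool axes [0.02 8.9  0.04]
shift cm in present axes [0.01 8.9  0.06]
```

View pics/c5.png

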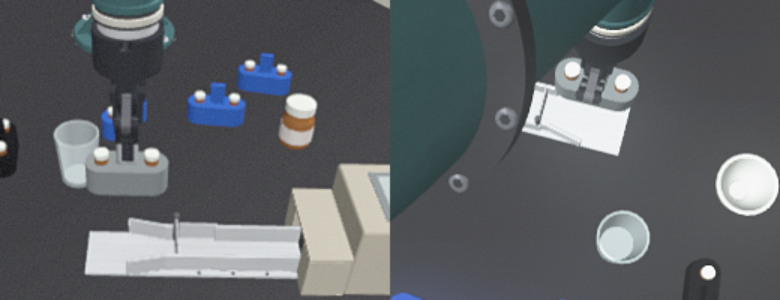

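Run:
```python
from cell import robot,eyes
from h import *
o=robot.get_obs()
S=eyes.snapshot("scene");T=eyes.snapshot("top")
a=sorted(capsin(S,(235,210,295,240)),key=lambda c:c[0][0]);b=sorted(capsin(T,(290,95,345,130)),key=lambda c:-c[0][0])
print(a,b)
for p,q in zip(a,b):
    x,e=two(S,p[0],T,q[0]);print("tri lane",lane(x).round(1),"gap mm",round(e*1000,1))
for s,l in((S,a),(T,b)):
    m=[lane(onz(s,*p[0],.189-.012)) for p in l];print("plane",m[0].round(1),m[1].round(1),"mid",((m[0]+m[1])/2).round(1),"yaw",np.degrees(np.arctan2(m[1][1]-m[0][1],m[1][0]-m[0][0])).round(2))
```

```text
[(array([235.44444444, 234.94444444]), 18), (array([246.90322581, 221.51612903]), 62), (array([280.74193548, 222.27419355]), 62)] [(array([334.97727273, 113.94318182]), 88), (array([301.28915663, 105.45783133]), 83), (array([297.15584416, 127.24675325]), 77)]
tri lane [-106.8  -11.8  155.2] gap mm 21.3
tri lane [-66.1  -3.1 182.6] gap mm 61.2
tri lane [-36.9  29.8 152.9] gap mm 0.4
plane [-114.   -37.4  177. ] [-9.72e+01 -1.00e-01  1.77e+02] mid [-105.6  -18.8  177. ] yaw 65.8
plane [-95.7  -2.1 177. ] [-35.4  -2.1 177. ] mid [-65.5  -2.1 177. ] yaw 0.01
```

Request:
send_rows(plan=[{"wx": 0,"wy": 0,"wz": 0,"dx": 0,"dz": 0,"dy": 2,"hand": 1},{"wx": 0,"wy": 0,"wz": 0,"dx": 0,"dz": 0,"dy": 2.5,"hand": 1},{"wx": 0,"wy": 0,"wz": 0,"dx": 0,"dz": 0,"dy": 2.5,"hand": 1},{"wx": 0,"wy": 0,"wz": 0,"dx": 0,"dz": 0,"dy": 2,"hand": 1},{"wx": 0,"wy": 0,"wz": 0,"dx": 0,"dz": 0,"dy": 1.5,"hand": 1},{"wx": 0,"wy": 0,"wz": 0,"dx": 0,"dz": 0,"dy": 1,"hand": 1},{"wx": 0,"wy": 0,"wz": 0,"dx": 0,"dz": 0,"dy": 0,"hand": 1},{"wx": 0,"wy": 0,"wz": 0,"dx": 0,"dz": 0,"dy": 0,"hand": 1}])

```text
time: 9.22
position: [0.6317, -0.1355, 0.076]
tool_rot: [0.428, -0.562, 0.563, -0.429]
force: [0.2, -0.4, -4.5]
gripper_width: 0.009
```

Run:
```python
from cell import robot,eyes
from h import *
o=robot.get_obs();show(o)
go(o,unlane(-66,-1,64.5),74.65-90)
S=eyes.snapshot("scene");T=eyes.snapshot("top")
a=S["color"][190:320,220:400,::-1];b=T["color"][80:210,220:400,::-1]
cv2.imwrite("pics/c6.png",cv2.resize(np.hstack([a,b]),None,fx=2.2,fy=2.2))
```

```text
t 9.225 pos [ 631.7 -135.5   76. ] lane [-66.   -1.9  76. ] F [ 0.2 -0.4 -4.5] Flane [-0.3 -0.3] M [-0.03 -0.04 -0.  ] w 9.0
tool y [ 0.001 -0.    -1.   ] jaw yaw -15.38 q7 [-0.11  0.75  0.38  1.91 -0.48  0.57  0.31]
turn deg (tool) [-0.09 -0.03  0.  ] shift cm in final tool axes [ 0.    1.15 -0.09]
shift cm in present axes [ 0.    1.15 -0.1 ]
```

View pics/c6.png

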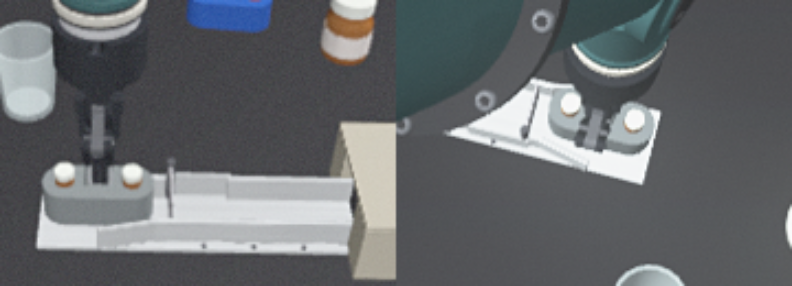

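Run:
```python
from cell import robot,eyes
from h import *
o=robot.get_obs()
S=eyes.snapshot("scene");T=eyes.snapshot("top")
for n,s,bx,h in(("S",S,(240,262,290,278),.063),("T",T,(290,118,338,140),.0645)):
    m=sorted([(p[0][0],lane(onz(s,*p[0],h)),p[1]) for p in capsin(s,bx,215)],key=lambda r:r[1][0])
    print(n,[(r[1].round(1),r[2]) for r in m])
```

```text
S [(array([-97. ,   0.1,  63. ]), 46), (array([-37. ,   0.2,  63. ]), 43)]
T [(array([-110.6,  -11. ,   64.5]), 9), (array([-95. ,  -2.5,  64.5]), 65), (array([-35.3,  -2.5,  64.5]), 64), (array([-20.9, -15.4,  64.5]), 14)]
```

Request:
send_rows(plan=[{"wx": 0,"wy": 0,"wz": 0,"dx": 0,"dz": -0.03,"dy": 0.5,"hand": 1},{"wx": 0,"wy": 0,"wz": 0,"dx": 0,"dz": 0,"dy": 0.4,"hand": 1},{"wx": 0,"wy": 0,"wz": 0,"dx": 0,"dz": 0,"dy": 0.1,"hand": 1},{"wx": 0,"wy": 0,"wz": 0,"dx": 0,"dz": 0,"dy": 0.1,"hand": 1},{"wx": 0,"wy": 0,"wz": 0,"dx": 0,"dz": 0,"dy": 0,"hand": 1}])

```text
time: 10.05
position: [0.6307, -0.1351, 0.0645]
tool_rot: [-0.429, 0.563, -0.562, 0.429]
force: [-0.9, 0.1, -1.1]
gripper_width: 0.0091
```

Run:
```python
from cell import robot,eyes
from h import *
o=robot.get_obs();show(o)
```

```text
t 10.05 pos [ 630.7 -135.1   64.5] lane [-65.9  -0.8  64.5] F [-0.9  0.1 -1.1] Flane [-0.2  0.9] M [0.16 0.28 0.  ] w 9.1
tool y [-0.  0. -1.] jaw yaw -15.38 q7 [-0.1   0.76  0.37  1.91 -0.49  0.56  0.32]
```

Request:
send_rows(plan=[{"wx": 0,"wy": 0,"wz": 0,"dx": 0,"dz": 0.0,"dy": 0.05,"hand": 1},{"wx": 0,"wy": 0,"wz": 0,"dx": 0,"dz": 0.05,"dy": 0,"hand": 1}])

```text
time: 10.3
position: [0.6307, -0.1352, 0.0645]
tool_rot: [-0.429, 0.563, -0.562, 0.429]
force: [-3.1, 1.6, 6.5]
gripper_width: 0.009
```

Run:
```python
from cell import robot,eyes
from h import *
o=robot.get_obs();show(o)
S=eyes.snapshot("scene");T=eyes.snapshot("top")
for n,s,bx,h in(("S",S,(240,262,290,284),.052),("T",T,(290,118,338,140),.054)):
    m=sorted([(p[0][0],lane(onz(s,*p[0],h)),p[1]) for p in capsin(s,bx,215)],key=lambda r:r[1][0])
    print(n,[(r[1].round(1),r[2]) for r in m])
a=S["color"][220:320,220:400,::-1]
cv2.imwrite("pics/c7.png",cv2.resize(a,None,fx=4,fy=4))
```

```text
t 10.3 pos [ 630.7 -135.2   64.5] lane [-65.9  -0.9  64.5] F [-3.1  1.6  6.5] Flane [0.7 3.5] M [0.32 0.99 0.02] w 9.0
tool y [-0.001  0.001 -1.   ] jaw yaw -15.38 q7 [-0.1   0.76  0.37  1.91 -0.49  0.56  0.32]
S [(array([-97. ,   0.8,  52. ]), 46), (array([-36.9,   1.8,  52. ]), 48)]
T [(array([-106.6,  -13.4,   54. ]), 36), (array([-95. ,  -1.7,  54. ]), 59), (array([-35.3,  -1.1,  54. ]), 60), (array([-18.5, -18.8,  54. ]), 12)]
```

View pics/c7.png

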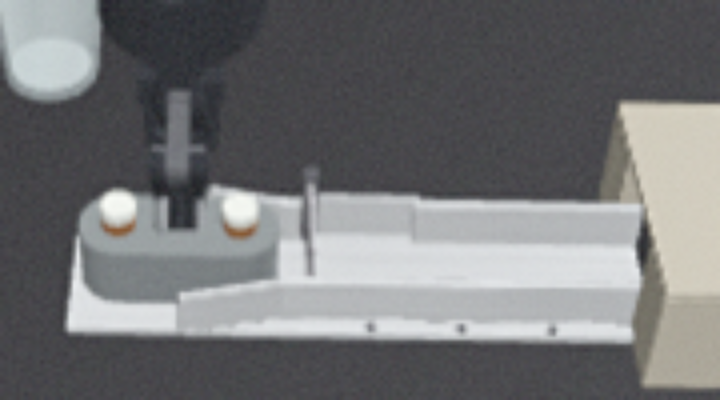

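Request:
send_rows(plan=[{"wx": 0,"wy": 0,"wz": 0,"dx": -0.2,"dz": 0.05,"dy": -0.03,"hand": 1},{"wx": 0,"wy": 0,"wz": 0,"dx": -0.4,"dz": 0.05,"dy": 0,"hand": 1},{"wx": 0,"wy": 0,"wz": 0,"dx": -0.4,"dz": 0,"dy": 0,"hand": 1}])

```text
time: 10.78
position: [0.6362, -0.127, 0.0645]
tool_rot: [0.428, -0.561, 0.564, -0.429]
force: [-0.6, -3.4, 1.1]
gripper_width: 0.0086
```

```bash
cat > st.py <<'E'
from cell import robot
from h import *
show(robot.get_obs())
E
python3 st.py
```

```text
t 10.775 pos [ 636.2 -127.    64.5] lane [-56.6  -4.   64.5] F [-0.6 -3.4  1.1] Flane [-3.4 -0.4] M [-0.56  0.12 -0.01] w 8.6
tool y [ 0.003 -0.002 -1.   ] jaw yaw -15.42 q7 [-0.12  0.77  0.37  1.9  -0.49  0.56  0.31]
```

Request:
send_rows(plan=[{"wx": 0,"wy": 0,"wz": 0,"dx": 0,"dz": -0.1,"dy": 0,"hand": 1},{"wx": 0,"wy": 0,"wz": 0,"dx": 0,"dz": -0.1,"dy": 0,"hand": 1}])

```text
time: 11.02
position: [0.635, -0.1249, 0.0645]
tool_rot: [0.428, -0.561, 0.563, -0.43]
force: [3.7, -1.5, -0.7]
gripper_width: 0.0092
```

```bash
python3 st.py;  python3 - <<'E'
from cell import robot,eyes
from h import *
S=eyes.snapshot("scene");T=eyes.snapshot("top")
for n,s,bx,h in(("S",S,(240,262,294,284),.052),("T",T,(286,112,338,140),.054)):
    m=sorted([(p[0][0],lane(onz(s,*p[0],h)),p[1]) for p in capsin(s,bx,215)],key=lambda r:r[1][0])
    print(n,[(r[1].round(1),r[2]) for r in m if r[2]>30])
a=T["color"][80:190,210:370,::-1]
cv2.imwrite("pics/c8.png",cv2.resize(a,None,fx=5,fy=5,interpolation=cv2.INTER_CUBIC))
E
```

```text
t 11.025 pos [ 635.  -124.9   64.5] lane [-54.8  -2.3  64.5] F [ 3.7 -1.5 -0.7] Flane [-0.5 -3.9] M [-0.53 -0.74  0.  ] w 9.2
tool y [ 0.004 -0.    -1.   ] jaw yaw -15.33 q7 [-0.12  0.76  0.37  1.91 -0.49  0.55  0.31]
S [(array([-109.1,  -22.2,   52. ]), 42), (array([-86. ,  -1.3,  52. ]), 44), (array([-25.5,  -0.2,  52. ]), 47)]
T [(array([-104.7,   -9.8,   54. ]), 84), (array([-84. ,  -2.4,  54. ]), 62), (array([-23.9,  -2. ,  54. ]), 62)]
```

View pics/c8.png

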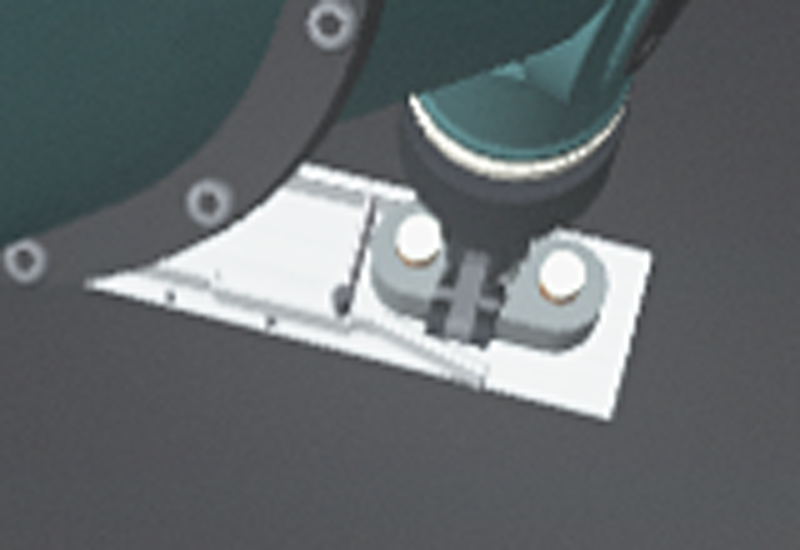

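Request:
send_rows(plan=[{"wx": 0,"wy": 0,"wz": 0,"dx": -0.4,"dz": 0,"dy": 0,"hand": 1},{"wx": 0,"wy": 0,"wz": 0,"dx": -0.4,"dz": 0,"dy": 0,"hand": 1},{"wx": 0,"wy": 0,"wz": 0,"dx": -0.4,"dz": 0,"dy": 0,"hand": 1}])

```text
time: 11.5
position: [0.6352, -0.1163, 0.0645]
tool_rot: [0.429, -0.562, 0.563, -0.427]
force: [-2.3, -5.8, 5.3]
gripper_width: 0.0088
```

```bash
python3 st.py
```

```text
t 11.5 pos [ 635.2 -116.3   64.5] lane [-46.5  -0.2  64.5] F [-2.3 -5.8  5.3] Flane [-6.2  0.7] M [-1.28  0.19 -0.  ] w 8.8
tool y [-0.001 -0.003 -1.   ] jaw yaw -15.48 q7 [-0.14  0.77  0.37  1.91 -0.49  0.56  0.29]
```

Request:
send_rows(plan=[{"wx": 0,"wy": 0,"wz": 0,"dx": -0.4,"dz": 0.1,"dy": -0.03,"hand": 1},{"wx": 0,"wy": 0,"wz": 0,"dx": -0.4,"dz": 0.05,"dy": 0,"hand": 1}])

```text
time: 11.75
position: [0.6377, -0.1097, 0.0646]
tool_rot: [0.43, -0.562, 0.563, -0.427]
force: [-2.5, -5.9, 4.9]
gripper_width: 0.0088
```

```bash
python3 st.py
```

```text
t 11.75 pos [ 637.7 -109.7   64.6] lane [-39.5  -0.9  64.6] F [-2.5 -5.9  4.9] Flane [-6.3  0.8] M [-1.45  0.45  0.05] w 8.8
tool y [-0.003 -0.003 -1.   ] jaw yaw -15.49 q7 [-0.15  0.77  0.38  1.9  -0.49  0.56  0.28]
```

Request:
send_rows(plan=[{"wx": 0,"wy": 0,"wz": 0,"dx": -0.5,"dz": 0.05,"dy": -0.03,"hand": 1},{"wx": 0,"wy": 0,"wz": 0,"dx": -0.5,"dz": 0.05,"dy": 0,"hand": 1},{"wx": 0,"wy": 0,"wz": 0,"dx": -0.5,"dz": 0,"dy": 0,"hand": 1}])

```text
time: 12.12
position: [0.6435, -0.0954, 0.0647]
tool_rot: [0.429, -0.562, 0.564, -0.427]
force: [0.1, -6.3, 1.1]
gripper_width: 0.0091
```

```bash
python3 st.py;  python3 - <<'E'
from cell import robot,eyes
from h import *
S=eyes.snapshot("scene");T=eyes.snapshot("top")
for n,s,bx,h in(("S",S,(240,262,324,284),.052),("T",T,(270,102,338,140),.054)):
    m=sorted([(p[0][0],lane(onz(s,*p[0],h)),p[1]) for p in capsin(s,bx,215)],key=lambda r:r[1][0])
    print(n,[(r[1].round(1),r[2]) for r in m if r[2]>30])
a=S["color"][220:320,220:400,::-1]
b=T["color"][80:180,200:380,::-1]
cv2.imwrite("pics/c9.png",cv2.resize(np.vstack([a,b]),None,fx=3,fy=3,interpolation=cv2.INTER_CUBIC)[:600])
E
```

```text
t 12.125 pos [643.5 -95.4  64.7] lane [-24.1  -2.7  64.7] F [ 0.1 -6.3  1.1] Flane [-6.1 -1.8] M [-1.38 -0.05 -0.05] w 9.1
tool y [-0.001 -0.004 -1.   ] jaw yaw -15.5 q7 [-0.18  0.77  0.38  1.9  -0.49  0.57  0.26]
S [(array([-94.7, -22. ,  52. ]), 162), (array([-55.2,  -0.6,  52. ]), 46), (array([ 4.8, -0.8, 52. ]), 44)]
T [(array([-90.4,  -6.2,  54. ]), 267), (array([-52. ,  -3.2,  54. ]), 62), (array([ 8.8, -2.5, 54. ]), 47)]
```

View pics/c9.png

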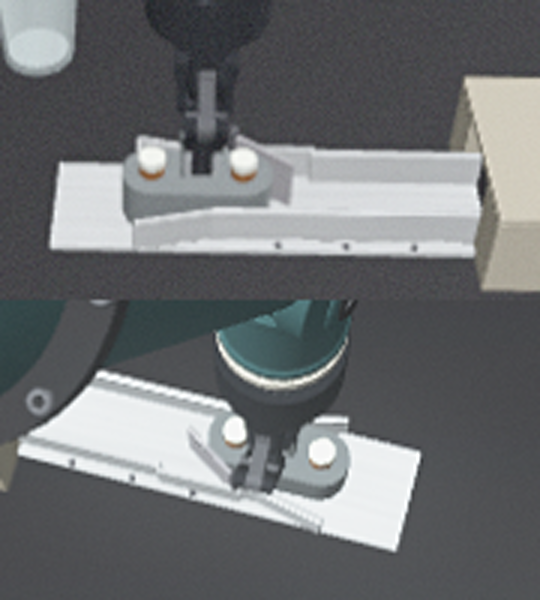

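The flap at (285,185) is swinging open ahead of the nose, and the carrier is upright between the walls. The push continues.

Request:
send_rows(plan=[{"wx": 0,"wy": 0,"wz": 0,"dx": -0.5,"dz": 0,"dy": 0,"hand": 1},{"wx": 0,"wy": 0,"wz": 0,"dx": -0.5,"dz": 0,"dy": 0,"hand": 1},{"wx": 0,"wy": 0,"wz": 0,"dx": -0.5,"dz": 0,"dy": 0,"hand": 1},{"wx": 0,"wy": 0,"wz": 0,"dx": -0.5,"dz": 0,"dy": 0,"hand": 1}])

```text
time: 12.72
position: [0.6496, -0.0747, 0.0646]
tool_rot: [0.429, -0.562, 0.563, -0.428]
force: [0.5, -3.9, 0.4]
gripper_width: 0.009
```

```bash
python3 st.py
```

```text
t 12.725 pos [649.6 -74.7  64.6] lane [-2.6 -3.1 64.6] F [ 0.5 -3.9  0.4] Flane [-3.6 -1.5] M [-1.02 -0.3  -0.03] w 9.0
tool y [-0.    -0.002 -1.   ] jaw yaw -15.46 q7 [-0.21  0.77  0.38  1.89 -0.5   0.57  0.23]
```

Request:
send_rows(plan=[{"wx": 0,"wy": 0,"wz": 0,"dx": -0.5,"dz": -0.05,"dy": 0,"hand": 1},{"wx": 0,"wy": 0,"wz": 0,"dx": -0.5,"dz": 0,"dy": 0,"hand": 1},{"wx": 0,"wy": 0,"wz": 0,"dx": -0.5,"dz": 0,"dy": 0,"hand": 1},{"wx": 0,"wy": 0,"wz": 0,"dx": -0.5,"dz": 0,"dy": 0,"hand": 1}])

```text
time: 13.22
position: [0.6547, -0.0527, 0.0645]
tool_rot: [-0.429, 0.563, -0.562, 0.429]
force: [1.3, -2.8, -0.9]
gripper_width: 0.009
```

```bash
python3 st.py
```

```text
t 13.225 pos [654.7 -52.7  64.5] lane [19.9 -2.1 64.5] F [ 1.3 -2.8 -0.9] Flane [-2.3 -2. ] M [-0.62 -0.33 -0.06] w 9.0
tool y [-0.001  0.001 -1.   ] jaw yaw -15.35 q7 [-0.24  0.78  0.38  1.88 -0.5   0.58  0.2 ]
```

Request:
send_rows(plan=[{"wx": 0,"wy": 0,"wz": 0,"dx": -0.6,"dz": 0,"dy": 0,"hand": 1},{"wx": 0,"wy": 0,"wz": 0,"dx": -0.6,"dz": 0,"dy": 0,"hand": 1},{"wx": 0,"wy": 0,"wz": 0,"dx": -0.6,"dz": 0,"dy": 0,"hand": 1},{"wx": 0,"wy": 0,"wz": 0,"dx": -0.6,"dz": 0,"dy": 0,"hand": 1},{"wx": 0,"wy": 0,"wz": 0,"dx": -0.6,"dz": 0,"dy": 0,"hand": 1}])

```text
time: 13.85
position: [0.6627, -0.0239, 0.0645]
tool_rot: [-0.429, 0.562, -0.562, 0.429]
force: [1.6, -1.4, -2.0]
gripper_width: 0.0087
```

```bash
python3 st.py;  python3 - <<'E'
from cell import robot,eyes
from h import *
S=eyes.snapshot("scene");T=eyes.snapshot("top")
for n,s,bx,h in(("S",S,(240,262,364,284),.052),("T",T,(230,92,308,130),.054)):
    m=sorted([(p[0][0],lane(onz(s,*p[0],h)),p[1]) for p in capsin(s,bx,215)],key=lambda r:r[1][0])
    print(n,[(r[1].round(1),r[2]) for r in m if r[2]>30])
a=S["color"][220:320,220:420,::-1]
b=T["color"][80:180,180:380,::-1]
cv2.imwrite("pics/c10.png",cv2.resize(np.vstack([a,b]),None,fx=3,fy=3,interpolation=cv2.INTER_CUBIC)[:600])
E
```

```text
t 13.85 pos [662.7 -23.9  64.5] lane [49.8 -2.3 64.5] F [ 1.6 -1.4 -2. ] Flane [-0.9 -2. ] M [-0.54 -0.31  0.04] w 8.7
tool y [-0.  0. -1.] jaw yaw -15.35 q7 [-0.29  0.78  0.39  1.87 -0.51  0.59  0.16]
S [(array([-68.4, -22.6,  52. ]), 362), (array([19.3, -0.6, 52. ]), 43), (array([79.3, -0.3, 52. ]), 47), (array([110.1, -25.1,  52. ]), 31)]
T [(array([-24.1,  -3.3,  54. ]), 157), (array([-14.1, -19.1,  54. ]), 47), (array([22.1, -2.7, 54. ]), 58), (array([99.7, 15. , 54. ]), 124)]
```

View pics/c10.png

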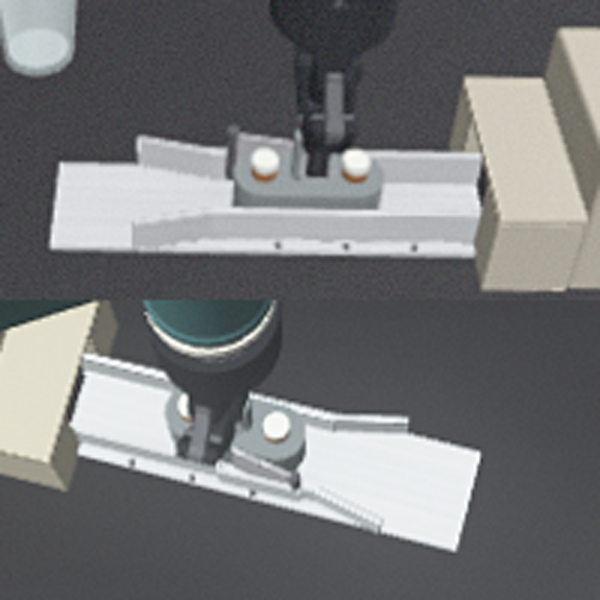

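The carrier is centred at lane x ≈ 50 mm, with the flap folded along its side at (260,465) in the lower half. The push continues.

Request:
send_rows(plan=[{"wx": 0,"wy": 0,"wz": 0,"dx": -0.6,"dz": 0,"dy": 0.02,"hand": 1},{"wx": 0,"wy": 0,"wz": 0,"dx": -0.6,"dz": 0,"dy": 0,"hand": 1},{"wx": 0,"wy": 0,"wz": 0,"dx": -0.6,"dz": 0,"dy": 0,"hand": 1},{"wx": 0,"wy": 0,"wz": 0,"dx": -0.6,"dz": 0,"dy": 0,"hand": 1},{"wx": 0,"wy": 0,"wz": 0,"dx": -0.6,"dz": 0,"dy": 0,"hand": 1},{"wx": 0,"wy": 0,"wz": 0,"dx": -0.6,"dz": 0,"dy": 0,"hand": 1},{"wx": 0,"wy": 0,"wz": 0,"dx": -0.6,"dz": 0,"dy": 0,"hand": 1}])

```text
time: 14.82
position: [0.674, 0.0169, 0.0645]
tool_rot: [-0.429, 0.563, -0.562, 0.429]
force: [-0.3, -1.1, -0.3]
gripper_width: 0.0087
```

```bash
python3 st.py
```

```text
t 14.825 pos [674.   16.9  64.5] lane [92.2 -2.4 64.5] F [-0.3 -1.1 -0.3] Flane [-1.2  0. ] M [-0.42 -0.03 -0.06] w 8.7
tool y [-0.     0.001 -1.   ] jaw yaw -15.35 q7 [-0.35  0.8   0.4   1.84 -0.51  0.61  0.1 ]
```

Request:
send_rows(plan=[{"wx": 0,"wy": 0,"wz": 0,"dx": -0.4,"dz": 0,"dy": 0,"hand": 1},{"wx": 0,"wy": 0,"wz": 0,"dx": -0.4,"dz": 0,"dy": 0,"hand": 1},{"wx": 0,"wy": 0,"wz": 0,"dx": -0.3,"dz": 0,"dy": 0,"hand": 1},{"wx": 0,"wy": 0,"wz": 0,"dx": 0,"dz": 0,"dy": 0,"hand": 1}])

```text
time: 15.32
position: [0.6765, 0.0269, 0.0645]
tool_rot: [-0.429, 0.563, -0.562, 0.429]
force: [-0.8, -1.4, 1.3]
gripper_width: 0.0093
```

```bash
python3 st.py
```

```text
t 15.325 pos [676.5  26.9  64.5] lane [102.5  -2.1  64.5] F [-0.8 -1.4  1.3] Flane [-1.6  0.4] M [-0.3   0.19 -0.07] w 9.3
tool y [-0.001  0.001 -1.   ] jaw yaw -15.37 q7 [-0.37  0.8   0.41  1.84 -0.51  0.61  0.09]
```

Request:
send_rows(plan=[{"wx": 0,"wy": 0,"wz": 0,"dx": -0.2,"dz": 0,"dy": 0,"hand": 1},{"wx": 0,"wy": 0,"wz": 0,"dx": -0.1,"dz": 0,"dy": 0,"hand": 1}])

```text
time: 15.58
position: [0.6775, 0.0291, 0.0645]
tool_rot: [0.429, -0.562, 0.562, -0.428]
force: [-1.6, -2.6, 2.2]
gripper_width: 0.0089
```

```bash
python3 st.py
```

```text
t 15.575 pos [677.5  29.1  64.5] lane [104.9  -2.5  64.5] F [-1.6 -2.6  2.2] Flane [-2.9  0.9] M [-0.53  0.14 -0.08] w 8.9
tool y [-0. -0. -1.] jaw yaw -15.39 q7 [-0.37  0.8   0.41  1.83 -0.51  0.61  0.08]
```

Request:
send_rows(plan=[{"wx": 0,"wy": 0,"wz": 0,"dx": -0.2,"dz": 0,"dy": -0.02,"hand": 1},{"wx": 0,"wy": 0,"wz": 0,"dx": -0.1,"dz": 0,"dy": 0,"hand": 1}])

```text
time: 15.82
position: [0.6785, 0.0328, 0.0645]
tool_rot: [-0.429, 0.562, -0.562, 0.429]
force: [-1.2, -2.4, -0.7]
gripper_width: 0.0089
```

```bash
python3 st.py
```

```text
t 15.825 pos [678.5  32.8  64.5] lane [108.7  -2.5  64.5] F [-1.2 -2.4 -0.7] Flane [-2.7  0.6] M [-0.42  0.06 -0.01] w 8.9
tool y [-0.  0. -1.] jaw yaw -15.35 q7 [-0.38  0.8   0.41  1.83 -0.51  0.62  0.08]
```

Request:
send_rows(plan=[{"wx": 0,"wy": 0,"wz": 0,"dx": -0.2,"dz": 0,"dy": 0,"hand": 1},{"wx": 0,"wy": 0,"wz": 0,"dx": -0.1,"dz": 0,"dy": 0,"hand": 1}])

```text
time: 16.08
position: [0.6792, 0.0357, 0.0645]
tool_rot: [-0.429, 0.562, -0.562, 0.429]
force: [-0.6, -1.6, -1.3]
gripper_width: 0.0092
```

```bash
python3 st.py
```

```text
t 16.075 pos [679.2  35.7  64.5] lane [111.7  -2.4  64.5] F [-0.6 -1.6 -1.3] Flane [-1.7  0.1] M [-0.29  0.01  0.01] w 9.2
tool y [-0.  0. -1.] jaw yaw -15.35 q7 [-0.38  0.8   0.41  1.83 -0.51  0.62  0.07]
```

Request:
send_rows(plan=[{"wx": 0,"wy": 0,"wz": 0,"dx": -0.2,"dz": 0,"dy": 0,"hand": 1},{"wx": 0,"wy": 0,"wz": 0,"dx": -0.1,"dz": 0,"dy": 0,"hand": 1}])

```text
time: 16.32
position: [0.6799, 0.0385, 0.0645]
tool_rot: [-0.429, 0.562, -0.562, 0.429]
force: [0.5, -1.0, -2.9]
gripper_width: 0.009
```

Request:
send_rows(plan=[{"wx": 0,"wy": 0,"wz": 0,"dx": -0.2,"dz": 0,"dy": 0,"hand": 1},{"wx": 0,"wy": 0,"wz": 0,"dx": -0.1,"dz": 0,"dy": 0,"hand": 1}])

```text
time: 16.58
position: [0.6807, 0.0414, 0.0646]
tool_rot: [-0.429, 0.562, -0.562, 0.429]
force: [-0.2, -0.7, -2.8]
gripper_width: 0.0093
```

```bash
python3 st.py
```

```text
t 16.575 pos [680.7  41.4  64.6] lane [117.6  -2.3  64.6] F [-0.2 -0.7 -2.8] Flane [-0.7  0. ] M [-0.19  0.04 -0.  ] w 9.3
tool y [-0.  0. -1.] jaw yaw -15.35 q7 [-0.39  0.8   0.41  1.82 -0.52  0.62  0.06]
```

Request:
send_rows(plan=[{"wx": 0,"wy": 0,"wz": 0,"dx": -0.2,"dz": 0,"dy": 0.02,"hand": 1},{"wx": 0,"wy": 0,"wz": 0,"dx": -0.1,"dz": 0,"dy": 0,"hand": 1}])

```text
time: 16.82
position: [0.6816, 0.0439, 0.0645]
tool_rot: [0.429, -0.562, 0.562, -0.429]
force: [-0.4, -0.9, -1.7]
gripper_width: 0.0092
```

```bash
python3 st.py;  python3 - <<'E'
from cell import robot,eyes
from h import *
S=eyes.snapshot("scene");T=eyes.snapshot("top")
for n,s,bx,h in(("S",S,(240,262,384,284),.052),("T",T,(200,92,298,130),.054)):
    m=sorted([(p[0][0],lane(onz(s,*p[0],h)),p[1]) for p in capsin(s,bx,215)],key=lambda r:r[1][0])
    print(n,[(r[1].round(1),r[2]) for r in m if r[2]>30])
a=S["color"][220:320,220:420,::-1]
b=T["color"][80:180,180:380,::-1]
cv2.imwrite("pics/c11.png",cv2.resize(np.vstack([a,b]),None,fx=3,fy=3,interpolation=cv2.INTER_CUBIC)[:600])
E
```

```text
t 16.825 pos [681.6  43.9  64.5] lane [120.3  -2.6  64.5] F [-0.4 -0.9 -1.7] Flane [-1.   0.1] M [-0.17  0.05 -0.05] w 9.2
tool y [ 0.  0. -1.] jaw yaw -15.37 q7 [-0.4   0.81  0.41  1.82 -0.52  0.62  0.06]
S [(array([-69.2, -22.5,  52. ]), 359), (array([ 40.5, -24.2,  52. ]), 43), (array([89.4, -0.9, 52. ]), 43), (array([151.2,  -0.7,  52. ]), 40)]
T [(array([-18.3,  -1.7,  54. ]), 84), (array([ 31.9, -17.3,  54. ]), 91), (array([35.6,  5.9, 54. ]), 386), (array([91.5, -2.6, 54. ]), 57), (array([110.3,  33.9,  54. ]), 32)]
```

View pics/c11.png

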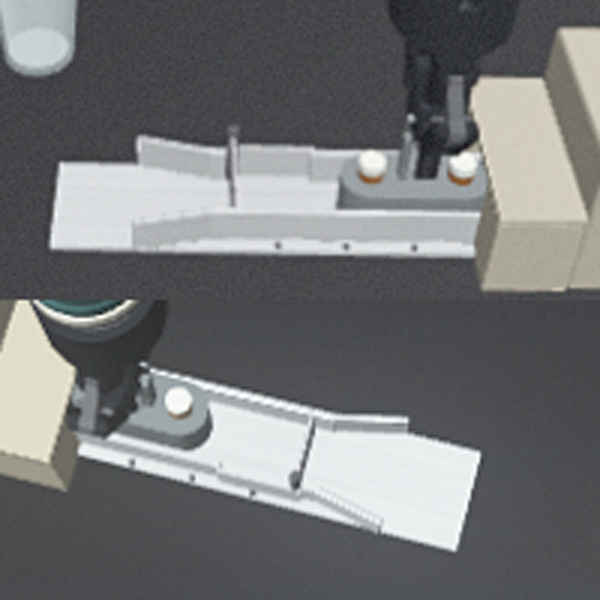

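The flap has shut behind the carrier: it stands across the lane at (232,170) in the upper half and (303,455) in the lower. The nose is under the hood. I continue slowly until I feel the stop.

Request:
send_rows(plan=[{"wx": 0,"wy": 0,"wz": 0,"dx": -0.2,"dz": 0,"dy": 0,"hand": 1},{"wx": 0,"wy": 0,"wz": 0,"dx": -0.1,"dz": 0,"dy": 0,"hand": 1}])

```text
time: 17.18
position: [0.6818, 0.0444, 0.0646]
tool_rot: [0.429, -0.562, 0.563, -0.428]
force: [-2.7, -5.1, 0.7]
gripper_width: 0.0089
```

```bash
python3 st.py
```

```text
t 17.175 pos [681.8  44.4  64.6] lane [120.8  -2.6  64.6] F [-2.7 -5.1  0.7] Flane [-5.7  1.2] M [-1.16  0.42  0.04] w 8.9
tool y [-0.001 -0.003 -1.   ] jaw yaw -15.43 q7 [-0.4   0.81  0.41  1.82 -0.51  0.62  0.06]
```

Request:
send_rows(plan=[{"wx": 0,"wy": 0,"wz": 0,"dx": -0.2,"dz": 0,"dy": 0,"hand": 1},{"wx": 0,"wy": 0,"wz": 0,"dx": -0.1,"dz": 0,"dy": 0,"hand": 1}])

```text
time: 17.42
position: [0.6821, 0.0455, 0.0648]
tool_rot: [0.429, -0.562, 0.564, -0.427]
force: [-3.0, -7.9, 0.5]
gripper_width: 0.0088
```

```bash
python3 st.py
```

```text
t 17.425 pos [682.1  45.5  64.8] lane [121.9  -2.6  64.8] F [-3.  -7.9  0.5] Flane [-8.4  0.8] M [-1.56  0.64  0.04] w 8.8
tool y [-0.002 -0.004 -1.   ] jaw yaw -15.49 q7 [-0.4   0.81  0.42  1.82 -0.51  0.63  0.05]
```

Contact at TCP lane x ≈ 120.5 mm: the force rose from 1 to 8 N. I aim for about 6 mm of give.

Request:
send_rows(plan=[{"wx": 0,"wy": 0,"wz": 0,"dx": -0.2,"dz": 0,"dy": 0,"hand": 1},{"wx": 0,"wy": 0,"wz": 0,"dx": -0.1,"dz": 0,"dy": 0,"hand": 1}])

```text
time: 17.68
position: [0.6825, 0.0472, 0.0648]
tool_rot: [0.43, -0.562, 0.564, -0.426]
force: [-4.4, -8.7, 2.0]
gripper_width: 0.0088
```

```bash
python3 st.py
```

```text
t 17.675 pos [682.5  47.2  64.8] lane [123.6  -2.5  64.8] F [-4.4 -8.7  2. ] Flane [-9.5  2. ] M [-1.89  0.81  0.05] w 8.8
tool y [-0.002 -0.006 -1.   ] jaw yaw -15.52 q7 [-0.41  0.81  0.42  1.82 -0.51  0.63  0.05]
```

Request:
send_rows(plan=[{"wx": 0,"wy": 0,"wz": 0,"dx": -0.2,"dz": 0,"dy": 0,"hand": 1},{"wx": 0,"wy": 0,"wz": 0,"dx": -0.1,"dz": 0,"dy": 0,"hand": 1}])

```text
time: 17.92
position: [0.683, 0.0488, 0.0649]
tool_rot: [0.43, -0.562, 0.564, -0.425]
force: [-4.0, -10.4, 1.6]
gripper_width: 0.0092
```

```bash
python3 st.py
python3 - <<'E'
from cell import robot,eyes
from h import *
S=eyes.snapshot("scene");T=eyes.snapshot("top")
for n,s,bx,h in(("S",S,(240,262,384,284),.052),("T",T,(200,92,298,130),.054)):
    m=sorted([(p[0][0],lane(onz(s,*p[0],h)),p[1]) for p in capsin(s,bx,215)],key=lambda r:r[1][0])
    print(n,[(r[1].round(1),r[2]) for r in m if r[2]>30])
a=S["color"][220:320,320:420,::-1]
cv2.imwrite("pics/c12.png",cv2.resize(a,None,fx=6,fy=6,interpolation=cv2.INTER_CUBIC)[:600])
E
```

```text
t 17.925 pos [683.   48.8  64.9] lane [125.3  -2.6  64.9] F [ -4.  -10.4   1.6] Flane [-11.1   1.1] M [-2.19  0.91  0.08] w 9.2
tool y [-0.003 -0.007 -1.   ] jaw yaw -15.55 q7 [-0.41  0.81  0.42  1.82 -0.51  0.63  0.04]
S [(array([-69.5, -22.6,  52. ]), 357), (array([ 39.9, -24.1,  52. ]), 61), (array([95. , -0.1, 52. ]), 44), (array([155.7,  -1.2,  52. ]), 36)]
T [(array([-18.3,  -1.7,  54. ]), 84), (array([ 33.4, -17.3,  54. ]), 92), (array([38.2,  6.2, 54. ]), 419), (array([96.2, -2.6, 54. ]), 54), (array([113.5,  33.8,  54. ]), 37)]
```

View pics/c12.png

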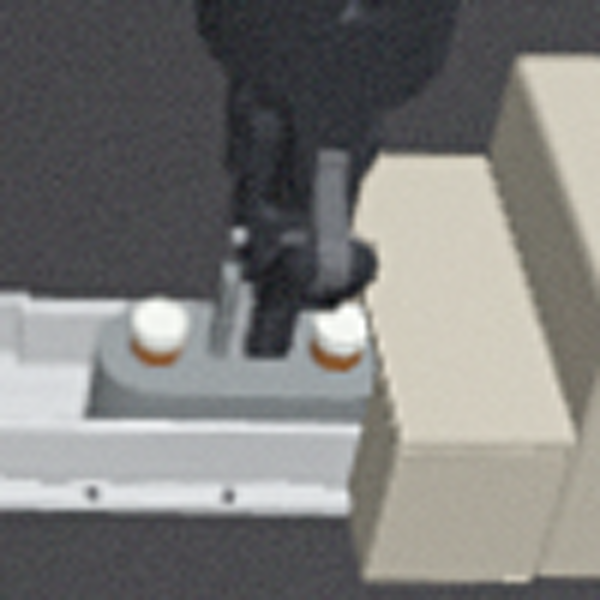

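The carrier has moved on about 5 mm since contact, by the TCP (5.0) and by the caps (4.7 and 5.6). I add a touch more and hold for 1 s.

Request:
send_rows(plan=[{"wx": 0,"wy": 0,"wz": 0,"dx": -0.1,"dz": 0,"dy": 0,"hand": 1},{"wx": 0,"wy": 0,"wz": 0,"dx": 0,"dz": 0,"dy": 0,"hand": 1},{"wx": 0,"wy": 0,"wz": 0,"dx": 0,"dz": 0,"dy": 0,"hand": 1},{"wx": 0,"wy": 0,"wz": 0,"dx": 0,"dz": 0,"dy": 0,"hand": 1},{"wx": 0,"wy": 0,"wz": 0,"dx": 0,"dz": 0,"dy": 0,"hand": 1},{"wx": 0,"wy": 0,"wz": 0,"dx": 0,"dz": 0,"dy": 0,"hand": 1},{"wx": 0,"wy": 0,"wz": 0,"dx": 0,"dz": 0,"dy": 0,"hand": 1},{"wx": 0,"wy": 0,"wz": 0,"dx": 0,"dz": 0,"dy": 0,"hand": 1}])

```text
time: 19.02
position: [0.6831, 0.0493, 0.0649]
tool_rot: [0.43, -0.562, 0.565, -0.425]
force: [-3.6, -9.9, 1.4]
gripper_width: 0.0091
```

```bash
python3 st.py
python3 - <<'E'
from cell import robot,eyes
from h import *
S=eyes.snapshot("scene")
m=sorted([(p[0][0],lane(onz(S,*p[0],.052)),p[1]) for p in capsin(S,(340,262,384,284),215)],key=lambda r:r[1][0])
print([(r[1].round(1),r[2]) for r in m if r[2]>30])
E
```

```text
t 19.025 pos [683.1  49.3  64.9] lane [125.9  -2.5  64.9] F [-3.6 -9.9  1.4] Flane [-10.5   0.8] M [-2.21  0.86  0.04] w 9.1
tool y [-0.003 -0.007 -1.   ] jaw yaw -15.58 q7 [-0.41  0.81  0.42  1.81 -0.51  0.63  0.04]
[(array([95.4, -0. , 52. ]), 43), (array([155.7,  -1.2,  52. ]), 36)]
```

Request:
send_rows(plan=[{"wx": 0,"wy": 0,"wz": 0,"dx": 0.15,"dz": 0,"dy": 0,"hand": 1},{"wx": 0,"wy": 0,"wz": 0,"dx": 0.15,"dz": 0,"dy": 0,"hand": 1},{"wx": 0,"wy": 0,"wz": 0,"dx": 0.15,"dz": 0,"dy": 0,"hand": 1},{"wx": 0,"wy": 0,"wz": 0,"dx": 0.15,"dz": 0,"dy": 0,"hand": 1},{"wx": 0,"wy": 0,"wz": 0,"dx": 0.15,"dz": 0,"dy": 0,"hand": 1},{"wx": 0,"wy": 0,"wz": 0,"dx": 0,"dz": 0,"dy": 0,"hand": 1}])

```text
time: 19.82
position: [0.6823, 0.0462, 0.0646]
tool_rot: [0.429, -0.562, 0.563, -0.427]
force: [-2.0, -6.0, -0.4]
gripper_width: 0.0089
```

```bash
python3 st.py
```

```text
t 19.825 pos [682.3  46.2  64.6] lane [122.7  -2.6  64.6] F [-2.  -6.  -0.4] Flane [-6.3  0.3] M [-1.14  0.37 -0.  ] w 8.9
tool y [-0.001 -0.003 -1.   ] jaw yaw -15.47 q7 [-0.4   0.81  0.41  1.82 -0.51  0.63  0.05]
```

Request:
send_rows(plan=[{"wx": 0,"wy": 0,"wz": 0,"dx": 0.15,"dz": 0,"dy": 0,"hand": 1},{"wx": 0,"wy": 0,"wz": 0,"dx": 0.15,"dz": 0,"dy": 0,"hand": 1},{"wx": 0,"wy": 0,"wz": 0,"dx": 0,"dz": 0,"dy": 0,"hand": 1}])

```text
time: 20.2
position: [0.682, 0.0451, 0.0646]
tool_rot: [0.429, -0.562, 0.563, -0.428]
force: [-2.0, -4.7, -0.2]
gripper_width: 0.0088
```

```bash
python3 st.py
```

```text
t 20.2 pos [682.   45.1  64.6] lane [121.5  -2.6  64.6] F [-2.  -4.7 -0.2] Flane [-5.1  0.6] M [-1.13  0.35  0.02] w 8.8
tool y [-0.    -0.001 -1.   ] jaw yaw -15.4 q7 [-0.4   0.81  0.41  1.82 -0.52  0.62  0.06]
```

The press has eased to about 1 mm. I let go by opening part way, then rise straight up.

Request:
send_rows(plan=[{"wx": 0,"wy": 0,"wz": 0,"dx": 0.1,"dz": 0,"dy": 0,"hand": 0.9},{"wx": 0,"wy": 0,"wz": 0,"dx": 0,"dz": 0,"dy": 0,"hand": 0.6},{"wx": 0,"wy": 0,"wz": 0,"dx": 0,"dz": 0,"dy": 0,"hand": 0.2},{"wx": 0,"wy": 0,"wz": 0,"dx": 0,"dz": 0,"dy": 0,"hand": 0.2},{"wx": 0,"wy": 0,"wz": 0,"dx": 0,"dz": 0,"dy": 0,"hand": 0.2},{"wx": 0,"wy": 0,"wz": 0,"dx": 0,"dz": 0,"dy": 0,"hand": 0.2}])

```text
time: 20.95
position: [0.682, 0.0454, 0.0645]
tool_rot: [-0.429, 0.562, -0.562, 0.429]
force: [-0.5, -0.4, -0.6]
gripper_width: 0.0341
```

```bash
python3 st.py
python3 - <<'E'
from cell import robot,eyes
from h import *
S=eyes.snapshot("scene")
m=sorted([(p[0][0],lane(onz(S,*p[0],.052)),p[1]) for p in capsin(S,(330,262,384,284),215)],key=lambda r:r[1][0])
print([(r[1].round(1),r[2]) for r in m if r[2]>30])
cv2.imwrite("pics/c13.png",cv2.resize(S["color"][200:320,240:420,::-1],None,fx=4,fy=4,interpolation=cv2.INTER_CUBIC))
E
```

```text
t 20.95 pos [682.   45.4  64.5] lane [121.8  -2.6  64.5] F [-0.5 -0.4 -0.6] Flane [-0.5  0.4] M [-0.01  0.06  0.  ] w 34.1
tool y [ 0.  0. -1.] jaw yaw -15.37 q7 [-0.4   0.81  0.41  1.82 -0.52  0.62  0.06]
[(array([89.3, -1. , 52. ]), 44)]
```

View pics/c13.png

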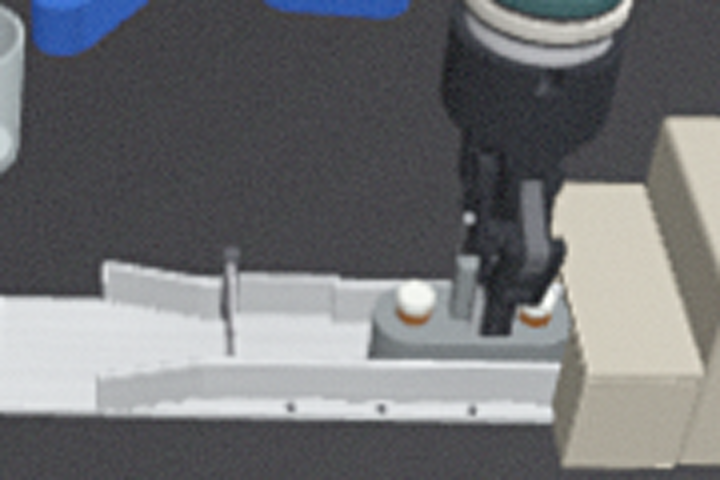

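The carrier sits in the lane with its rear cap at lane x = 89 mm, the same as at contact. The flap at (230,300) is shut and the fingers are clear of the tab. I rise.

Request:
send_rows(plan=[{"wx": 0,"wy": 0,"wz": 0,"dx": 0,"dz": 0,"dy": -1,"hand": 0.2},{"wx": 0,"wy": 0,"wz": 0,"dx": 0,"dz": 0,"dy": -1.5,"hand": 0.2},{"wx": 0,"wy": 0,"wz": 0,"dx": 0,"dz": 0,"dy": -2,"hand": 0.2},{"wx": 0,"wy": 0,"wz": 0,"dx": 0,"dz": 0,"dy": -3,"hand": 0.2},{"wx": 0,"wy": 0,"wz": 0,"dx": 0,"dz": 0,"dy": -4,"hand": 0.2},{"wx": 0,"wy": 0,"wz": 0,"dx": 0,"dz": 0,"dy": -4,"hand": 0.2},{"wx": 0,"wy": 0,"wz": 0,"dx": 0,"dz": 0,"dy": -2,"hand": 0.2},{"wx": 0,"wy": 0,"wz": 0,"dx": 0,"dz": 0,"dy": 0,"hand": 0.2}])

```text
time: 22.0
position: [0.6829, 0.0451, 0.2416]
tool_rot: [0.427, -0.562, 0.563, -0.43]
force: [-0.4, 0.2, -0.5]
gripper_width: 0.0341
```

Request:
send_rows(plan=[{"wx": 0,"wy": 0,"wz": 0,"dx": 0,"dz": -3,"dy": 0,"hand": 0.2},{"wx": 0,"wy": 0,"wz": 0,"dx": 0,"dz": -4,"dy": 0,"hand": 0.2},{"wx": 0,"wy": 0,"wz": 0,"dx": 0,"dz": -4,"dy": 0,"hand": 0.2},{"wx": 0,"wy": 0,"wz": 0,"dx": 0,"dz": -3,"dy": 0,"hand": 0.2},{"wx": 0,"wy": 0,"wz": 0,"dx": 0,"dz": 0,"dy": 0,"hand": 0.2},{"wx": 0,"wy": 0,"wz": 0,"dx": 0,"dz": 0,"dy": 0,"hand": 0.2}])

```text
time: 22.75
position: [0.5473, 0.0823, 0.2389]
tool_rot: [0.429, -0.562, 0.563, -0.428]
force: [0.1, 0.4, -1.0]
gripper_width: 0.0336
```

```bash
python3 st.py
python3 - <<'E'
from cell import robot,eyes
from h import *
S=eyes.snapshot("scene");T=eyes.snapshot("top")
m=sorted([(p[0][0],lane(onz(S,*p[0],.052)),p[1]) for p in capsin(S,(330,262,384,284),215)],key=lambda r:r[1][0])
print([(r[1].round(1),r[2]) for r in m if r[2]>30])
cv2.imwrite("pics/c14.png",cv2.resize(np.vstack([S["color"][170:320,130:430,::-1],T["color"][50:250,130:430,::-1]]),None,fx=1.7,fy=1.7))
E
```

```text
t 22.75 pos [547.3  82.3 238.9] lane [121.7 137.1 238.9] F [ 0.1  0.4 -1. ] Flane [0.4 0. ] M [0.01 0.01 0.02] w 33.6
tool y [-0.    -0.001 -1.   ] jaw yaw -15.36 q7 [-0.66  0.44  0.58  2.02 -0.34  0.77 -0.14]
[(array([89.3, -1. , 52. ]), 44), (array([149.9,  -0. ,  52. ]), 46)]
```

View pics/c14.png

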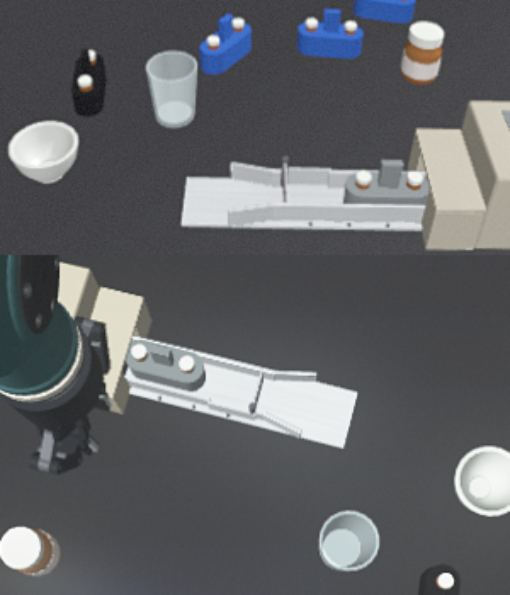

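The final picture shows the carrier upright in the lane at (385,185) in the upper half, with the flap shut at (285,180). The beaker, jar, mortar and look-alikes are in their places, and the arm is clear. I hand the job in.

```bash
python3 -c "
from cell import sign_off
print(sign_off())"
```

```text
the job is handed in; nothing more can be done
None
```

The carrier is loaded in the reader lane with the flap closed behind it, and the job is handed in at about 23 s. `sign_off()` gave no verdict.

- **What I did:**
  - I gripped the grey carrier by its tab, turned it 32.5° and set it in the lane mouth.
  - I pushed it along the floor through the flap, with about 6 N against the push. The flap was shut behind it when I looked with the centre at lane x ≈ 120 mm.
  - I felt the stop at tool lane x ≈ 120.5 mm and pressed on about 5 mm, to roughly 10.5 N. I held that for 1 s.
  - I eased back to about 1 mm of press, opened the fingers, rose and moved aside.
- **Last checks:**
  - The carrier is upright in the lane and did not move while I rose; its caps are at lane x 89 and 150 mm.
  - The flap is closed, the tool force is about 0, and the beaker, jar, mortar and look-alikes look unmoved.
- **What disagreed:**
  - The two cameras differed by 1.5 to 3 mm on the carrier's sideways place in the lane. I steered by the tool position together with the mean of the two, and there was no sign of binding.
  - The stop travel was not measured directly. The tool position and scene caps gave about 5.5 and 6 mm at the hold, and the forces fit with that. The top view last read 4.7 mm just before the final touch. All are inside the 3 to 10 mm band.

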